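# Load the spring magazine with the walnut blanks

## Task

Lift the clamp bar and only then slide out the walnut blank it holds down on the glue-up board. Load that blank and every other loose walnut blank on the bench flat into the spring magazine, pushing each one down until the catches snap over it; then push the magazine's hatch shut until it seats on its ball catch, and fold the clamp bar back down. Leave the other things on the bench alone.

Things in the scene. Friction and masses are not known exactly. Their poses are not given: they have to be found in the camera images.
- blank_held: walnut rectangular blank, 66 x 44 x 14 mm, 35 g, all blanks alike. Origin: centre of its underside; x along the 66 mm, y along the 44 mm, z up through the thickness. This one starts on the glue-up board, under the clamp bar and with its far end under the board's fixed keeper lip; always there
- blank_a: walnut rectangular blank, 66 x 44 x 14 mm, 35 g, all blanks alike. Origin: centre of its underside; x along the 66 mm, y along the 44 mm, z up through the thickness. Lies on the bench left of the magazine; may be absent
- blank_b: walnut rectangular blank, 66 x 44 x 14 mm, 35 g, all blanks alike. Origin: centre of its underside; x along the 66 mm, y along the 44 mm, z up through the thickness. Lies on the bench left of the magazine; may be absent
- blank_c: walnut rectangular blank, 66 x 44 x 14 mm, 35 g, all blanks alike. Origin: centre of its underside; x along the 66 mm, y along the 44 mm, z up through the thickness. Lies on the bench left of the magazine; may be absent
- magazine: fixed spring magazine: plywood base 150 x 100 x 8 mm, on it an upright column of four aluminium corner angles, inner section 71 (x) by 49 mm (y), 112 mm high, then flared outward up to 121 mm. The y sides are open in slots 40 mm wide for fingers. Origin: centre of the base's underside; x points away from the robot, to the hatch hinge; z up. Catch housings outside both x ends, 110 mm high
- throat (a point): on the column's axis at the level of the undersides of the two sprung catches, 90 mm above the magazine's origin; axes as the magazine's. A blank pushed in the middle until its top is 3 to 5 mm below this level is caught and stays, its underside about 14 mm below this point (76 mm above the magazine's origin); further blanks push the earlier ones down
- mouth (a point): on the column's axis 101 mm above the magazine's origin: where the underside of a blank rests when it is set between the angles (66 mm side along the magazine's x), lying on the sloped tops of the catches. The catches, 20 mm wide in y, reach in from both x ends to x = +-28 mm and slope up and outward from there
- follower (a joint): the magazine's spring plate: 0 with its top at the catches' undersides (empty), growing downward in m, end stop at 0.070. The spring pushes up with 3 N at 0 and 220 N/m more; with the catches' own resistance the fourth blank takes up to about 20 N
- hatch (a joint): the magazine's hatch, plywood plate 136 x 84 x 5 mm hinged along the magazine's y axis at its far (x) side: 0 = shut (flat on top), grows as it is lifted, 1.57 upright, up to 2.05 leaning back. Starts open; stiff hinge, stays where it is left, about 1 N at its edge. The last 10 mm at the edge ride over a sprung ball catch, a few newtons
- hatch_hinge (a point): middle of the hatch's hinge line, 64 mm along x and 124 mm above the magazine's origin
- hatch_edge (a point): on the hatch's outer face near its free edge, 122 mm from the hinge line (the outer face is 5 mm off the hinge line; it is the top when shut, the far side when open)
- clamp_board: fixed plywood glue-up board 130 (x) x 155 (y) x 14 mm. Origin: on its underside, below the middle of the held blank; x points away from the robot, z up. A fixed keeper lip (x = 18 to 46 mm, y = +-38 mm, z = 30 to 38 mm, posts at y = +-33 mm) covers the blank's far end, so the blank must slide about 20 mm towards -x before it can be lifted
- board_seat (a point): middle of the held blank's place on the board's top, 14 mm above the board's underside; axes as the board's
- clamp_bar (a joint): the clamp bar, wooden, 16 mm wide (x), 12 mm thick, reaching from its hinge at the board's -y side along +y across the held blank: 0 = down, grows as it is lifted, 1.57 upright, up to 2.2 leaning back towards -y. Stiff hinge: it stays where it is left, about 1 N at the tab
- bar_hinge (a point): middle of the clamp bar's hinge line, 66 mm to -y of the board's origin and 34.5 mm above its underside; hinge line along the board's x
- bar_tab (a point): middle of the top of the steel grip tab on the bar's free end: tab 10 mm thick (x), 22 mm along the bar, standing 28 mm above the bar's top face; 116 mm along the bar from the hinge line and 34 mm above the bar's mid line; axes x along the hinge line, y along the bar
- oak_block: oak offcut 63 x 108 x 40 mm, a bystander to be left alone; origin at the centre of its underside
- cherry_stick: cherry stick 53 x 174 x 20 mm, a bystander to be left alone; origin at the centre of its underside
- ca_glue: small glue bottle, 33 mm wide, 102 mm tall, a bystander to be left alone and standing; origin at the centre of its underside
Mind the look-alikes: they are no part of the job. What is shaped like the blank_held but red or yellow is not meant.

How it is judged:
On the way, in this order (a step that is already met when the one before it is completed fails the run):
1. the clamp bar is lifted well clear while the held blank still lies in its place on the board (value of joint clamp_bar above 1 rad and distance between blank_held and board_seat below 0.02 m), for 0.1 s.
2. every blank present is in the magazine, held down under the catches, with the hatch still open (horizontal distance between each of blank_held, blank_a, blank_b, blank_c and throat below 0.008 m and z of each of blank_held, blank_a, blank_b, blank_c in the frame of magazine below 0.0785 m and angle between each of blank_held, blank_a, blank_b, blank_c's own z axis and vertical below 0.12 rad and value of joint hatch above 0.3 rad), for 0.2 s.
3. the hatch is shut onto its ball catch (value of joint hatch below 0.03 rad), for 0.2 s.
At the end, for the whole second after the job is handed in: Every blank present lies flat (within 0.12 rad) and still in the magazine's column, within 8 mm of its axis, with its underside lower than 78.5 mm above the magazine's underside, that is under the catches; the hatch is shut to within 0.03 rad; the clamp bar is down to within 0.12 rad (horizontal distance between each of blank_held, blank_a, blank_b, blank_c and throat below 0.008 m and z of each of blank_held, blank_a, blank_b, blank_c in the frame of magazine below 0.0785 m and angle between each of blank_held, blank_a, blank_b, blank_c's own z axis and vertical below 0.12 rad and linear speed of each of blank_held, blank_a, blank_b, blank_c below 0.02 m/s and value of joint hatch below 0.03 rad and value of joint clamp_bar below 0.12 rad); the robot touches nothing.
It fails at once if a bystander is shoved away or knocked over (distance of any of oak_block, cherry_stick, ca_glue from where it was at the start of the episode above 0.04 m or angle between ca_glue's own z axis and vertical above 0.6 rad).
Of blank_a, blank_b, blank_c only 1 to 3 are there at a start; the rules pass over those that are not, and their reading is None.
At some moment in a run one of blank_a, blank_b, blank_c may be knocked a few centimetres aside while the robot is not near it.
Once in a run the grip may slacken for a moment while it holds something.
It also fails if it takes over 210 s, if anything falls off the work surface, if the arm or the gripper's body presses on something with over 40 N, if the wrist force passes 120 N, or if a joint passes its speed limit or range.

## Robot

A 6-joint arm with a two-finger parallel gripper is mounted at the origin on a cart in front of the work surface, level with it; the furniture and walls round the work are solid. World frame = base frame: x ahead of the robot, y to its left, z up, the work surface at z = 0. Lengths are in m, angles in rad, forces in N, time in s.
With the tool pointing down it reaches from about 0.25 to 0.85 m from the base axis. Payload 12.5 kg.
Tool frame: the origin (TCP) lies midway between the tips of the shut fingers; the grasp point (between the pads) lies 19 mm behind it (pinch_z is the distance from the TCP to the grasp point, in m); z points along the fingers, x is the direction in which the jaws open and shut, and the axes are right-handed (so a half turn about z gives the same grasp; the last joint's range is limited). The gripper opens to 93 mm and grips with 3 to 60 N. Pads are 15 mm wide; open, the fingers measure 128 mm over their backs; the gripper's body (75 mm by 188 mm) begins 65 mm behind the grasp point.
Start: joints at [1.158, 0.351, 1.652, -0, 1.139, -0.085], TCP at [0.177, 0.521, 0.19] pointing down, gripper open.
Joint ranges: [-2.75, 2.75], [-0.79, 2.1], [0.01, 2.65], [-1.57, 4.71], [0.07, 3.14], [-2.87, 2.87]. Speed limits (rad/s): [2.22, 2.22, 2.79, 3.14, 3.14, 3.14].

## Interface

Orientations are given as a rotation vector (axis times angle).
In Python, from station import * gives the robot as it stands.
- The arm moves only by the tool play_rows, never from a script. Its argument "plan" is a list of rows, each a list of 3 entries, a list of its own where there are three numbers: the shift along the tool's x, y, z scaled (see below), then the turn, a rotation vector about the tool's x, y, z scaled (see below), then the opening, from -1 (shut) to 1 (fully open), so that 0 is half open. In form: [[[tx, ty, tz], [rx, ry, rz], gripper], ...]. A call has 1 to 12 rows; each row shifts and turns the commanded pose from where the row before left it, along the tool's axes as they then stand; what a row does not reach is not made up. The controller multiplies each number of a shift by 0.06 m and each number of a turn by 0.15 rad. A row lasts 1/8 s, in which the tool goes at most 62.5 mm and 10.7 degrees, less where a joint would pass 70% of its speed; a pose out of reach is approached as far as the arm can. A call with a number of a shift or a turn outside -1 to 1 is refused whole. A call with a gripper value outside its range is refused whole. The fingers move at their own pace and stop on an object; "newtons" is the grip in N (left out, the last holds). Time passes only in rows, so rows that do not move let the fingers close. It gives the time, the measured TCP pose, the force and the opening at its end, in the units of the state.
- get_state(): the state, without advancing time (a new reading comes with each control period).
- grab_frame(name): name is "scene" or "top" or "wrist"; returns the picture (384x512x3 uint8, red, green, blue); there is no depth.
- camera_info(name): a dict with "fov_y" (degrees; the focal length in pixels is half the picture's height over the tangent of half this angle, whatever the lens; pixels are square), "cx", "cy" (the principal point, pixels), "extrinsics" (4x4, takes a point from camera to world coordinates). Camera axes: x right, y down, z forward; pixel columns grow to the right and rows downward; lengths in m; the calibration is good to about 2 mm. A picture is of the moment at which its call begins: read the wrist's pose just before it. camera_info takes no time and is no camera call; for the wrist camera it gives the pose at the moment of the call.
- sign_off(): hands the job in, once; it reports no verdict.
The state is a dict: "t": time; "joints": joint angles; "qd": joint speeds; "effort": joint torques, N m; "eef_pos": TCP position; "ee_rot": TCP orientation; "ft_force": force on the tool from outside, world axes, zero at the start; "torque": the same for the moment, N m; "finger_gap": finger opening in m.
Only numpy, scipy, OpenCV 4.12 (cv2) and the standard library are available. Lean on these libraries where they do the work, as an engineer would, in place of code of your own. Each camera call takes 0.05 s, during which the arm holds its last target. There are 200 camera calls.

## Working session

There is one attempt and no reset: what is moved stays moved. The work goes in short steps, Python scripts to look and compute and a tool call to move; the robot and the scene stay as the last step left them, time stands still between calls to the robot, and variables do not carry over. Pictures are saved under pics/ and viewed, about 12 in all and at most 16, crops included, and the job is handed in when it is done.

Besides the shell and the picture viewer there is one more tool, called after "Request:" by a JSON object that holds its "op" and its "data", one argument or row to a line. play_rows: Moves the arm, as the interface text tells. Its arguments: {"type":"object","properties":{"plan":{"type":"array"},"newtons":{"type":"number"}},"required":["plan"]}

```bash
mkdir -p pics; ls; python3 - <<'E'
from station import *
import cv2,numpy as np
np.set_printoptions(precision=4,suppress=True)
s=get_state();print(s)
for n in ("scene","top"):
    c=camera_info(n);print(n,c)
    cv2.imwrite(f"pics/{n}0.png",cv2.resize(grab_frame(n)[:,:,::-1],None,fx=1.5,fy=1.5))
E
```

```text
pics
{'t': 0.0, 'joints': array([ 1.1584,  0.3512,  1.6524, -0.    ,  1.1391, -0.0846]), 'qd': array([ 0.0013,  0.0006,  0.0012, -0.001 , -0.0004,  0.0007]), 'effort': array([ -0.0016, -49.7319, -28.5258,   0.0698,   0.0257,  -0.0001]), 'eef_pos': array([0.1769, 0.5204, 0.1899]), 'ee_rot': array([ 2.5537,  1.8288, -0.0016]), 'ft_force': array([-0.78  ,  0.1372,  0.2495]), 'torque': array([0.011 , 0.0214, 0.0114]), 'finger_gap': 0.09232325900328557}
scene {'fov_y': 56.8507641502886, 'cx': 257.0705480152482, 'cy': 196.16396038469588, 'extrinsics': array([[ 0.8544, -0.2447,  0.4583,  0.0813],
       [-0.5195, -0.4015,  0.7542, -0.7475],
       [-0.0006, -0.8825, -0.4702,  0.5511],
       [ 0.    ,  0.    ,  0.    ,  1.    ]])}
top {'fov_y': 49.173116431691064, 'cx': 253.1843319633518, 'cy': 187.99035052824325, 'extrinsics': array([[ 0.0255, -0.9838,  0.1777,  0.2802],
       [-0.9997, -0.024 ,  0.011 , -0.0587],
       [-0.0065, -0.1779, -0.984 ,  1.4287],
       [ 0.    ,  0.    ,  0.    ,  1.    ]])}
```

View pics/scene0.png

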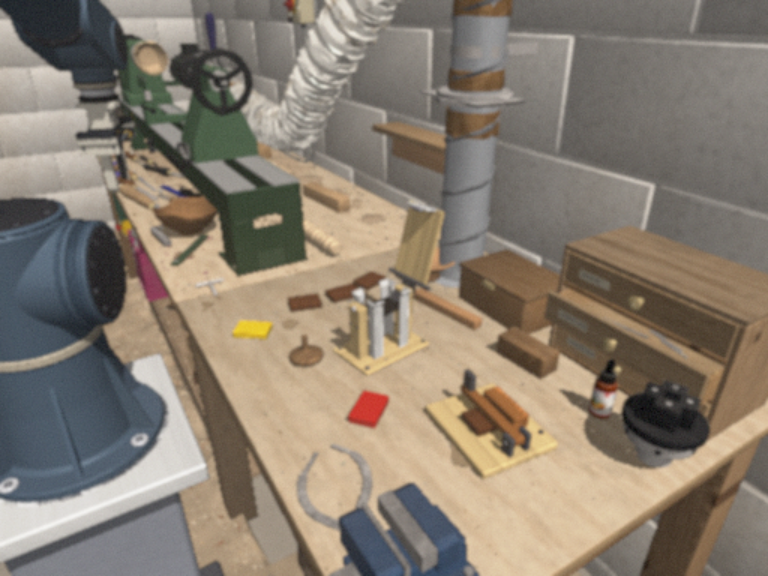

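View pics/top0.png

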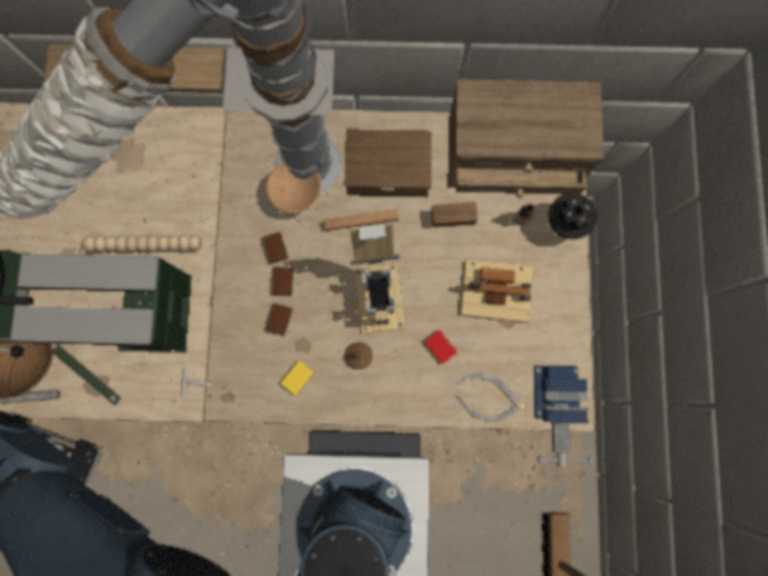

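The top view (1.5x) shows candidates at (275,248), (283,281), (279,319), which are loose dark walnut, and (495,290), which is walnut held under the bar. Look-alikes are red (440,347), yellow (297,378), the oak block (454,214) and the cherry stick (360,219). I choose the three dark ones plus the held one, and check them in a crop.

```bash
cat > h.py <<'E'
from station import *
import cv2,numpy as np
from scipy.spatial.transform import Rotation as R
np.set_printoptions(precision=4,suppress=True)
def frame(n):
    c=camera_info(n); return grab_frame(n),c
def ray(c,p):
    f=192/np.tan(np.radians(c['fov_y'])/2); T=c['extrinsics']
    d=T[:3,:3]@np.array([(p[0]-c['cx'])/f,(p[1]-c['cy'])/f,1]); return T[:3,3],d
def onz(c,p,z):
    o,d=ray(c,p); return (o+d*(z-o[2])/d[2])
def proj(c,P):
    f=192/np.tan(np.radians(c['fov_y'])/2); T=c['extrinsics']
    q=T[:3,:3].T@(np.asarray(P)-T[:3,3]); return np.array([c['cx']+f*q[0]/q[2],c['cy']+f*q[1]/q[2]])
def walnut(im,c,z=.014,amin=60):
    "dark red-brown regions -> centre, long-axis angle, size on plane z"
    h=cv2.cvtColor(im,cv2.COLOR_RGB2HSV)
    r,g,b=[im[:,:,i].astype(int) for i in range(3)]
    m=((r<125)&(r>35)&(r-b>22)&(r>1.5*g)&(h[:,:,0]<14)).astype(np.uint8)
    m=cv2.morphologyEx(m,cv2.MORPH_OPEN,np.ones((3,3)))
    out=[]
    for k in cv2.findContours(m,cv2.RETR_EXTERNAL,cv2.CHAIN_APPROX_NONE)[0]:
        if cv2.contourArea(k)<amin: continue
        w=np.array([onz(c,p,z)[:2] for p in k[:,0]])*1000
        (cx,cy),(a,b_),t=cv2.minAreaRect(w.astype(np.float32))
        if a<b_: a,b_,t=b_,a,t+90
        M=cv2.moments(k); out.append((np.array([cx,cy])/1000,(t+90)%180-90,(round(a),round(b_)),(round(M['m10']/M['m00']),round(M['m01']/M['m00']))))
    return out
def tool():
    s=get_state();Rm=R.from_rotvec(s['ee_rot']).as_matrix();return s,Rm
E
python3 - <<'E'
from h import *
im,c=frame("top")
for o in walnut(im,c): print(o)
for p in [(253,188),(245,200),(256,192)]: print(onz(c,p,0))
cr=im[135:245,165:365]
cv2.imwrite("pics/crop1.png",cv2.resize(cr[:,:,::-1],None,fx=4,fy=4,interpolation=cv2.INTER_CUBIC))
print(camera_info("wrist"))
E
```

```text
(array([0.4458, 0.1853]), -13.768028259277344, (57, 37), (185, 213))
(array([ 0.5091, -0.3055]), -88.59910452365875, (34, 24), (330, 198))
(array([0.5337, 0.1808]), 2.9260222911834717, (57, 34), (188, 187))
(array([0.6118, 0.2026]), 19.204252243041992, (59, 36), (183, 165))
[ 0.5381 -0.0422  0.    ]
[ 0.4955 -0.0157  0.    ]
[ 0.5243 -0.0529  0.    ]
{'fov_y': 58.41661064493187, 'cx': 251.96379924713648, 'cy': 189.16019357301855, 'extrinsics': array([[ 0.3221,  0.9102,  0.2603,  0.1052],
       [ 0.9467, -0.3094, -0.0894,  0.5455],
       [-0.0008,  0.2752, -0.9614,  0.3841],
       [ 0.    ,  0.    ,  0.    ,  1.    ]])}
```

View pics/crop1.png

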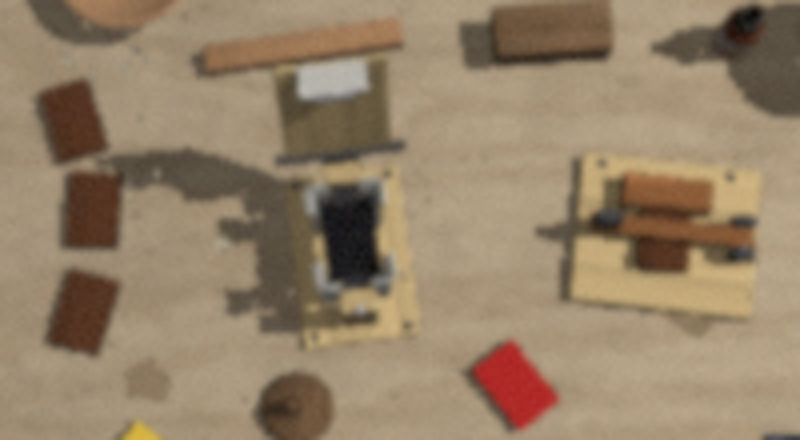

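The crop confirms three loose walnut blanks at crop px (72,120), (92,210), (82,312). The held one is under the bar at (662,240), with the tab on the left end at (605,218). I'll move over the bench for close wrist views.

```bash
cat >> h.py <<'E'
def go(P,yaw=None,Rt=None):
    """print total tool-frame shift (units of .06 m) done first, then turn (units .15 rad). yaw = angle of tool x in world deg, tool down"""
    s,Rm=tool(); d=Rm.T@(np.asarray(P)-s['eef_pos'])/.06
    print('pos',s['eef_pos'],'shift units',d,'min rows',int(np.ceil(abs(d).max())))
    if yaw is not None:
        a=np.radians(yaw); Rt=np.array([[np.cos(a),np.sin(a),0],[np.sin(a),-np.cos(a),0],[0,0,-1.]])
    if Rt is not None:
        r=R.from_matrix(Rm.T@Rt).as_rotvec()/.15; print('turn units',r,'| yaw now',np.degrees(np.arctan2(Rm[1,0],Rm[0,0])))
E
python3 - <<'E'
from h import *
go([.42,.08,.33],90)
E
```

```text
pos [0.177  0.5205 0.1901] shift units [-5.6479  6.1986 -2.3281] min rows 7
turn units [-0.0014  0.0054 -2.1854] | yaw now 71.2176513026756
```

Request:
{"op": "play_rows", "data": {
  "plan": [
    [[0,0,-0.8],[0,0,0],1],
    [[0,0,-0.8],[0,0,0],1],
    [[0,0,-0.73],[0,0,0],1],
    [[0,0,0],[0,0,-0.8],1],
    [[0,0,0],[0,0,-0.8],1],
    [[0,0,0],[0,0,-0.585],1]
  ]
}}

```text
t: 0.9
eef_pos: [0.177, 0.5206, 0.33]
ee_rot: [2.218, 2.225, -0.001]
ft_force: [0.5, -0.0, -0.4]
finger_gap: 0.0927
```

```bash
python3 - <<'E'
from h import *
go([.42,.08,.33],90)
E
```

```text
pos [0.177  0.5206 0.33  ] shift units [-7.3564  4.0257  0.0027] min rows 8
turn units [-0.0011  0.0029  0.0221] | yaw now 90.1898727192962
```

Request:
{"op": "play_rows", "data": {
  "plan": [
    [[-0.735,0.403,0],[0,0,0],1],
    [[-0.735,0.403,0],[0,0,0],1],
    [[-0.735,0.403,0],[0,0,0],1],
    [[-0.735,0.403,0],[0,0,0],1],
    [[-0.735,0.403,0],[0,0,0],1],
    [[-0.735,0.403,0],[0,0,0],1],
    [[-0.735,0.403,0],[0,0,0],1],
    [[-0.735,0.403,0],[0,0,0],1],
    [[-0.735,0.403,0],[0,0,0],1],
    [[-0.735,0.403,0],[0,0,0],1],
    [[0,0,0],[0,0,0],1],
    [[0,0,0],[0,0,0],1]
  ]
}}

```text
t: 2.4
eef_pos: [0.4185, 0.08, 0.3301]
ee_rot: [-2.222, -2.22, 0.0]
ft_force: [0.2, -0.8, -0.7]
finger_gap: 0.0927
```

```bash
python3 - <<'E'
from h import *
s=get_state();print(s['t'],s['eef_pos'])
im,c=frame("wrist")
cv2.imwrite("pics/w1.png",cv2.resize(im[:,:,::-1],None,fx=1.5,fy=1.5,interpolation=cv2.INTER_CUBIC))
np.save('w1.npy',im)
for o in walnut(im,c): print(o)
E
```

```text
2.4 [0.4185 0.08   0.3301]
(array([0.6084, 0.2135]), 12.149619102478027, (67, 21), (333, 259))
(array([0.5338, 0.1925]), -3.2347335815429688, (62, 19), (324, 216))
(array([0.45  , 0.1958]), -14.667861938476562, (63, 18), (330, 162))
```

View pics/w1.png

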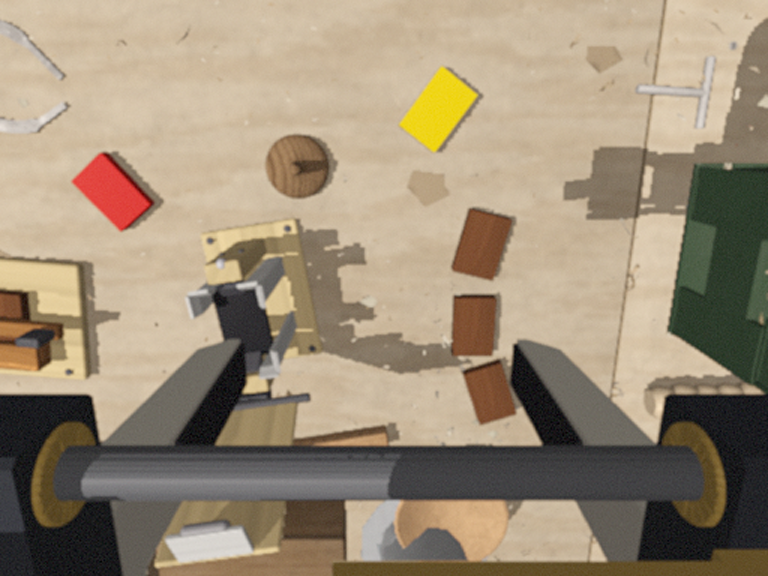

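The wrist view (1.5x) shows blanks at (482,243), (474,325), (489,391), the magazine base with corners near (205,235), (297,220), (318,350), the hatch open, and the board at left. I'll fix the mask and measure.

```bash
python3 - <<'E'
import numpy as np,cv2
im=np.load('w1.npy');h=cv2.cvtColor(im,cv2.COLOR_RGB2HSV)
for n,(x,y) in dict(b1=(482,243),b1e=(470,255),b2=(474,325),b3=(489,391),base=(300,310),base2=(255,235),bench=(400,250),bench2=(380,120),pale=(428,188),knob=(297,150),board=(60,330),red=(112,190),shadow=(350,330),bar=(20,330),oak=(310,520),bowl=(450,520)).items():
    p=(round(y/1.5),round(x/1.5)); print(n,im[p],h[p])
E
```

```text
b1 [128  80  52] [ 11 151 128]
b1e [125  78  48] [ 12 157 125]
b2 [130  80  49] [ 11 159 130]
b3 [131  82  52] [ 11 154 131]
base [151 131  97] [ 19  91 151]
base2 [219 196 149] [ 20  82 219]
bench [203 184 159] [ 17  55 203]
bench2 [204 186 159] [ 18  56 204]
pale [186 164 133] [ 18  73 186]
knob [149 119  82] [ 17 115 149]
board [61 37 21] [ 12 167  61]
red [227  72  62] [  2 185 227]
shadow [133 118 100] [ 16  63 133]
bar [178 125  74] [ 15 149 178]
oak [82 63 46] [ 14 112  82]
bowl [211 173 130] [ 16  98 211]
```

```bash
python3 - <<'E'
s=open('h.py').read()
s=s.replace("""    r,g,b=[im[:,:,i].astype(int) for i in range(3)]
    m=((r<125)&(r>35)&(r-b>22)&(r>1.5*g)&(h[:,:,0]<14)).astype(np.uint8)
""","""    m=cv2.inRange(h,(5,125,40),(14,255,165))//255
""");open('h.py','w').write(s)
E
python3 - <<'E'
from h import *
im,c=frame("wrist")
for o in walnut(im,c): print(o)
for p in [(205,235),(297,220),(318,350)]: print(onz(c,np.array(p)/1.5,.008))
for p in [(83,264),(87,378)]: print(onz(c,np.array(p)/1.5,.014))
for p in [(238,405),(310,398)]: print('hinge',onz(c,np.array(p)/1.5,.124))
m=cv2.inRange(cv2.cvtColor(im,cv2.COLOR_RGB2HSV),(17,75,90),(25,255,255))
for k in cv2.findContours(m,0,1)[0]:
    if cv2.contourArea(k)>300: print(cv2.boundingRect(k),cv2.approxPolyDP(k,4,True)[:,0].tolist())
im,c=frame("top")
for p in [(303,348),(418,332),(270,160),(405,145)]: print('top',onz(c,(165+p[0]/4,135+p[1]/4),.008 if p[1]>200 else .124))
for p in [(570,300),(748,318),(760,170),(582,155)]: print('board',onz(c,(165+p[0]/4,135+p[1]/4),.014))
for p in [(605,218),(740,247)]: print('bar',onz(c,(165+p[0]/4,135+p[1]/4),.06))
for p in [(735,25)]: print('glue',onz(c,(165+p[0]/4,135+p[1]/4),.09))
E
```

```text
(array([0.6121, 0.2021]), 18.87588119506836, (67, 41), (326, 261))
(array([0.5348, 0.1805]), 0.058958131819963455, (64, 43), (315, 217))
(array([ 0.5138, -0.3018]), -5.6039276123046875, (34, 27), (7, 205))
(array([0.4472, 0.1842]), -14.30303955078125, (64, 44), (320, 162))
[ 0.4388 -0.0948  0.008 ]
[ 0.4235 -0.0008  0.008 ]
[0.5648 0.0159 0.008 ]
[ 0.4677 -0.2198  0.014 ]
[ 0.5952 -0.2355  0.014 ]
hinge [ 0.5664 -0.0405  0.124 ]
hinge [0.5596 0.0221 0.124 ]
(219, 367, 293, 17) [[511, 383], [511, 367], [477, 367], [480, 373], [219, 371], [220, 383]]
(110, 334, 81, 43) [[110, 354], [147, 345], [161, 348], [168, 369], [132, 376], [184, 368], [190, 334], [122, 334]]
(21, 283, 41, 68) [[54, 283], [46, 291], [46, 284], [37, 286], [24, 307], [21, 335], [29, 350], [39, 349], [34, 346], [40, 336], [41, 347], [52, 337], [39, 334], [32, 345], [35, 337], [29, 339], [30, 309], [38, 306], [34, 296], [38, 292], [42, 300], [41, 287], [44, 295], [61, 295]]
(454, 282, 30, 69) [[460, 282], [458, 287], [467, 293], [462, 299], [470, 297], [468, 310], [477, 317], [477, 331], [473, 330], [474, 339], [468, 
[... 194 characters left out ...]
(0, 170, 61, 83) [[0, 170], [0, 192], [18, 195], [20, 213], [42, 217], [33, 227], [31, 242], [0, 247], [59, 250], [56, 175]]
(134, 145, 82, 94) [[135, 155], [140, 189], [163, 186], [176, 172], [187, 170], [190, 182], [176, 206], [180, 222], [194, 206], [198, 217], [189, 238], [215, 233], [197, 146]]
(265, 44, 54, 58) [[295, 44], [265, 82], [287, 101], [318, 65]]
top [ 0.4185 -0.0037  0.008 ]
top [ 0.4345 -0.1009  0.008 ]
top [0.5561 0.0226 0.124 ]
top [ 0.5709 -0.0844  0.124 ]
board [ 0.4643 -0.229   0.014 ]
board [ 0.4527 -0.3794  0.014 ]
board [ 0.5808 -0.3918  0.014 ]
board [ 0.5903 -0.239   0.014 ]
bar [ 0.5273 -0.2523  0.06  ]
bar [ 0.5058 -0.3634  0.06  ]
glue [ 0.6865 -0.3554  0.09  ]
```

```bash
python3 - <<'E'
from h import *
go([.39,-.04,.33],97.5)
E
```

```text
pos [0.4184 0.0806 0.3303] shift units [-2.0094 -0.4767  0.0045] min rows 3
turn units [ 0.0004 -0.0009 -0.8626] | yaw now 90.08644264650523
```

Request:
{"op": "play_rows", "data": {
  "plan": [
    [[-0.67,-0.16,0],[0,0,0],1],
    [[-0.67,-0.16,0],[0,0,0],1],
    [[-0.67,-0.16,0],[0,0,0],1],
    [[0,0,0],[0,0,-0.86],1],
    [[0,0,0],[0,0,0],1],
    [[0,0,0],[0,0,0],1]
  ]
}}

```text
t: 3.3
eef_pos: [0.3901, -0.0402, 0.3303]
ee_rot: [2.075, 2.359, 0.0]
ft_force: [0.0, 0.3, -1.0]
finger_gap: 0.0931
```

```bash
python3 - <<'E'
from h import *
im,c=frame("wrist"); np.save('w2.npy',im); np.save('w2c.npy',c,allow_pickle=True)
cv2.imwrite("pics/w2.png",cv2.resize(im[100:300,120:400][:,:,::-1],None,fx=2.8,fy=2.8,interpolation=cv2.INTER_CUBIC))
go([.41,-.31,.30],84)
E
```

```text
pos [ 0.39   -0.0402  0.3302] shift units [-4.5015 -0.2448  0.5036] min rows 5
turn units [-0.0003 -0.0003  1.5526] | yaw now 97.34336802876804
```

View pics/w2.png

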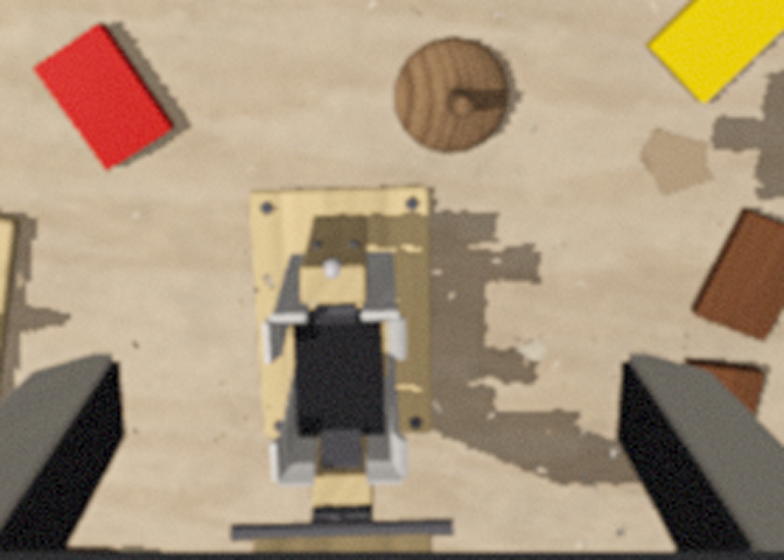

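The crop shows base corners at (250,190), (431,186), (430,430), the column angle tops at rows 318 to 480 and columns 262 to 407, and the hinge rod at row 530. I'll refine the corners, then move to the board.

```bash
python3 - <<'E'
from h import *
im=np.load('w2.npy');c=np.load('w2c.npy',allow_pickle=True).item()
g=cv2.cvtColor(im,cv2.COLOR_RGB2HSV)[:,:,1]; g=cv2.GaussianBlur(g,(3,3),0)
q=np.array([(250,190),(431,186),(430,430)],np.float32)/2.8+np.float32([120,100])
q2=cv2.cornerSubPix(g,q.reshape(-1,1,2).copy(),(4,4),(-1,-1),(3,30,.01))[:,0]
print(q,q2)
P=np.array([onz(c,p,.008)[:2] for p in q2]);P0=np.array([onz(c,p,.008)[:2] for p in q]);print(P,P0)
for A in (P,P0):
    v=A[1]-A[0]; w=A[2]-A[1]
    print(np.linalg.norm(v),np.degrees(np.arctan2(-v[0],v[1])),np.linalg.norm(w),np.degrees(np.arctan2(w[1],w[0])),'ctr',(A[0]+A[2])/2)
# column top extents z~.121, hinge
for p in [(262,318),(407,312),(272,480),(405,478)]: print('angle',onz(c,np.array(p)/2.8+[120,100],.121))
for p in [(232,532),(452,526)]: print('hinge',onz(c,np.array(p)/2.8+[120,100],.124))
E
```

```text
[[209.2857 167.8571]
 [273.9286 166.4286]
 [273.5714 253.5714]] [[209.2287 167.8272]
 [273.7281 166.5944]
 [273.5714 253.5714]]
[[ 0.436  -0.1003]
 [ 0.4214 -0.0023]
 [ 0.5667  0.0186]] [[ 0.436  -0.1002]
 [ 0.4211 -0.002 ]
 [ 0.5667  0.0186]]
0.09908780829983625 8.43044340682871 0.1467758716307333 8.210385923496899 ctr [ 0.5013 -0.0408]
0.09931125042798826 8.605034169979817 0.14703130868767453 8.090705446849013 ctr [ 0.5014 -0.0408]
angle [ 0.4668 -0.0784  0.121 ]
angle [ 0.4558 -0.0148  0.121 ]
angle [ 0.5465 -0.066   0.121 ]
angle [ 0.5375 -0.0043  0.121 ]
hinge [ 0.5745 -0.0819  0.124 ]
hinge [0.5581 0.0208 0.124 ]
```

Request:
{"op": "play_rows", "data": {
  "plan": [
    [[-0.9,-0.05,0.1],[0,0,0],1],
    [[-0.9,-0.05,0.1],[0,0,0],1],
    [[-0.9,-0.05,0.1],[0,0,0],1],
    [[-0.9,-0.05,0.1],[0,0,0],1],
    [[-0.9,-0.05,0.1],[0,0,0],1],
    [[0,0,0],[0,0,0.78],1],
    [[0,0,0],[0,0,0.78],1],
    [[0,0,0],[0,0,0],1],
    [[0,0,0],[0,0,0],1]
  ]
}}

```text
t: 4.47
eef_pos: [0.4101, -0.3102, 0.3002]
ee_rot: [-2.332, -2.105, 0.0]
ft_force: [-0.3, -0.8, -0.3]
finger_gap: 0.093
```

```bash
python3 - <<'E'
from h import *
im,c=frame("wrist"); np.save('w3.npy',im); np.save('w3c.npy',c,allow_pickle=True)
cv2.imwrite("pics/w3.png",cv2.resize(im[80:300,120:400][:,:,::-1],None,fx=2.7,fy=2.7,interpolation=cv2.INTER_CUBIC))
E
```

```text
(no output)
```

View pics/w3.png

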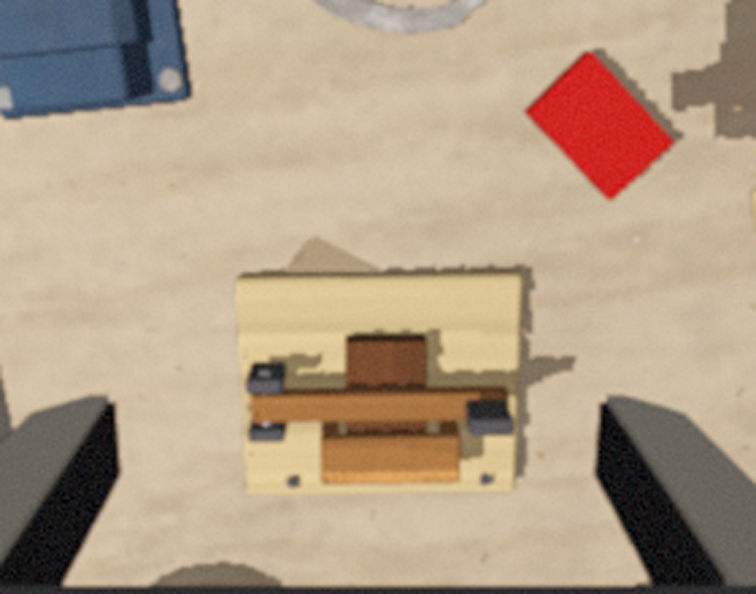

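The view shows the board with far corners (247,490) and (513,490), the blank's near edge (347..425, 338), the tab top around (489,409), and the hinge brackets at (267,375) and (267,430).

```bash
python3 - <<'E'
from h import *
im=np.load('w3.npy');c=np.load('w3c.npy',allow_pickle=True).item()
U=lambda p:np.array(p)/2.7+[120,80]
for n,p,z in [('farL',(247,491),.014),('farR',(513,490),.014),('nearL',(238,280),.014),('nearR',(520,276),.014),('blank nL',(347,341),.028),('blank nR',(425,339),.028),('tab1',(467,402),.0685),('tab2',(508,401),.0685),('tab3',(511,415),.0685),('tab4',(470,416),.0685),('barL',(252,392),.0405),('barL2',(252,420),.0405),('lip',(322,482),.038),('lip',(459,480),.038),('brk1',(267,369),.045),('brk2',(267,432),.045)]:
    print(n,onz(c,U(p),z)[:2])
E
```

```text
farL [ 0.5814 -0.3906]
farR [ 0.5964 -0.2388]
nearL [ 0.4567 -0.3785]
nearR [ 0.47   -0.2279]
blank nL [ 0.4923 -0.3233]
blank nR [ 0.4954 -0.2821]
tab1 [ 0.5163 -0.2659]
tab2 [ 0.5178 -0.2457]
tab3 [ 0.5254 -0.2446]
tab4 [ 0.5239 -0.2649]
barL [ 0.5111 -0.3753]
barL2 [ 0.5268 -0.3775]
lip [ 0.5679 -0.3449]
lip [ 0.5743 -0.2708]
brk1 [ 0.4975 -0.3652]
brk2 [ 0.5325 -0.3698]
```

```bash
python3 - <<'E'
from h import *
print(get_state()['joints'])
go([.5305,-.2552,.12],-5.3)
E
```

```text
[-0.7383  0.1908  1.5901 -0.      1.3606 -2.2063]
pos [ 0.4101 -0.3103  0.3003] shift units [1.1196 1.9025 3.0046] min rows 4
turn units [ 0.0004  0.0001 10.4033] | yaw now 84.10956826125125
```

Request:
{"op": "play_rows", "data": {
  "plan": [
    [[0.28,0.475,0],[0,0,0],0],
    [[0.28,0.475,0],[0,0,0],0],
    [[0.28,0.475,0],[0,0,0],0],
    [[0.28,0.475,0],[0,0,0],0]
  ]
}}

```text
t: 5.03
eef_pos: [0.5313, -0.255, 0.3003]
ee_rot: [2.333, 2.104, -0.0]
ft_force: [0.0, -0.0, 0.3]
finger_gap: 0.0576
```

Request:
{"op": "play_rows", "data": {
  "plan": [
    [[0,0,0.2],[0,0,0.867],0],
    [[0,0,0.2],[0,0,0.867],0],
    [[0,0,0.2],[0,0,0.867],0],
    [[0,0,0.2],[0,0,0.867],0],
    [[0,0,0.2],[0,0,0.867],0],
    [[0,0,0.2],[0,0,0.867],0],
    [[0,0,0.2],[0,0,0.867],0],
    [[0,0,0.2],[0,0,0.867],0],
    [[0,0,0.2],[0,0,0.867],0],
    [[0,0,0.2],[0,0,0.867],0],
    [[0,0,0],[0,0,0.867],0],
    [[0,0,0],[0,0,0.867],0]
  ]
}}

```text
t: 6.52
eef_pos: [0.5303, -0.2555, 0.1801]
ee_rot: [-3.138, 0.153, 0.0]
ft_force: [0.3, -0.2, -0.5]
finger_gap: 0.0462
```

```bash
python3 - <<'E'
from h import *
im,c=frame("wrist")
cv2.imwrite("pics/w4.png",cv2.resize(im[:,:,::-1],None,fx=1.5,fy=1.5,interpolation=cv2.INTER_CUBIC))
go([.5305,-.2552,.046],-5.3)
T=np.array([.5305,-.2552,.0685]);print(proj(c,T)*1.5)
xa=np.array([.9957,-.0924,0]);ya=np.array([.0924,.9957,0])
for a in(-1,1):
  for b in(-1,1): print(proj(c,T+a*.005*xa+b*.011*ya)*1.5)
E
```

```text
pos [ 0.5304 -0.2555  0.1802] shift units [ 0.001  -0.0055  2.2371] min rows 3
turn units [ 0.0001 -0.0002 -0.0746] | yaw now -5.94156605958141
[377.2566 266.544 ]
[369.2533 283.883 ]
[368.899  248.9509]
[385.4556 283.8032]
[385.4156 248.868 ]
```

View pics/w4.png

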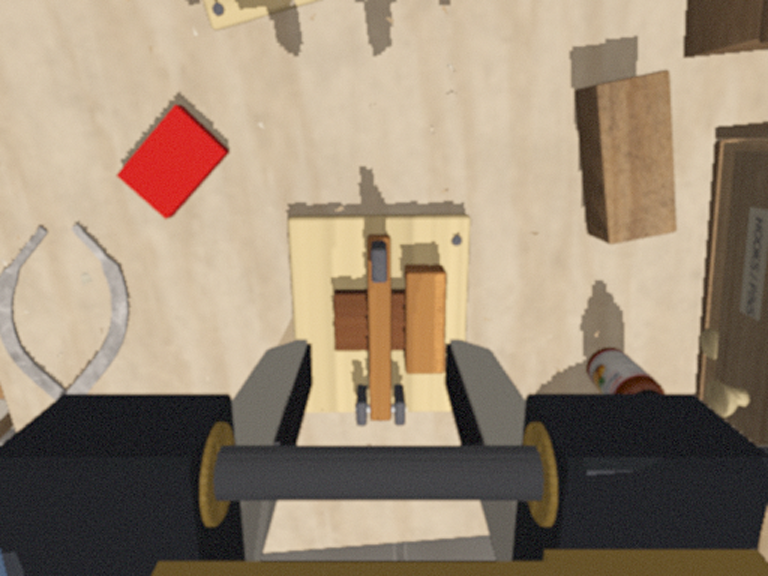

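The tab top appears at (379,265), predicted (377,266), so the pose agrees to about 1 mm. Descend and grip.

Request:
{"op": "play_rows", "data": {
  "plan": [
    [[0,0,0.6],[0,0,0],0],
    [[0,0,0.6],[0,0,0],0],
    [[0,0,0.6],[0,0,0],0],
    [[0.015,0,0.37],[0,0,0],0],
    [[0,0,0],[0,0,0],0],
    [[0,0,0],[0,0,0],-1],
    [[0,0,0],[0,0,0],-1],
    [[0,0,0],[0,0,0],-1],
    [[0,0,0],[0,0,0],-1]
  ],
  "newtons": 15
}}

```text
t: 7.7
eef_pos: [0.5313, -0.2559, 0.0504]
ee_rot: [3.138, -0.149, 0.001]
ft_force: [-0.8, -0.2, -0.1]
finger_gap: 0.011
```

Request:
{"op": "play_rows", "data": {
  "plan": [
    [[0,0.035,-0.192],[0.667,0,0],-1],
    [[0,0.035,-0.192],[0.667,0,0],-1],
    [[0,0.035,-0.192],[0.667,0,0],-1],
    [[0,0.035,-0.192],[0.667,0,0],-1],
    [[0,0.035,-0.192],[0.667,0,0],-1],
    [[0,0.035,-0.192],[0.667,0,0],-1],
    [[0,0.035,-0.192],[0.667,0,0],-1],
    [[0,0,0],[0,0,0],-1]
  ]
}}

```text
t: 8.7
eef_pos: [0.5272, -0.294, 0.1204]
ee_rot: [-2.439, 0.118, -0.042]
ft_force: [-0.1, 0.6, -0.1]
finger_gap: 0.0005
```

```bash
python3 - <<'E'
from h import *
s,Rm=tool();print(s['joints'],s['eef_pos'],Rm,s['torque'])
E
```

```text
[-0.8332  0.7816  1.3026  0.4975  1.5728 -0.8688] [ 0.5272 -0.294   0.1204] [[ 0.9953 -0.0743  0.0618]
 [-0.0967 -0.7609  0.6416]
 [-0.0007 -0.6446 -0.7645]] [-0.3645  0.0858 -0.061 ]
```

The fingers closed to 0.5 mm, so the tab slipped out. Check the bar.

```bash
python3 - <<'E'
from h import *
im,c=frame("scene")
a=cv2.resize(im[200:330,250:400][:,:,::-1],None,fx=3,fy=3,interpolation=cv2.INTER_CUBIC)
im,c=frame("wrist")
b=cv2.resize(im[:,:,::-1],(390*512//384,390))[:,:]
b=cv2.resize(im[:,:,::-1],(320,390)) if False else cv2.resize(im[:,90:420][:,:,::-1],(335,390))
cv2.imwrite("pics/s5.png",np.hstack([a,b]))
E
```

View pics/s5.png

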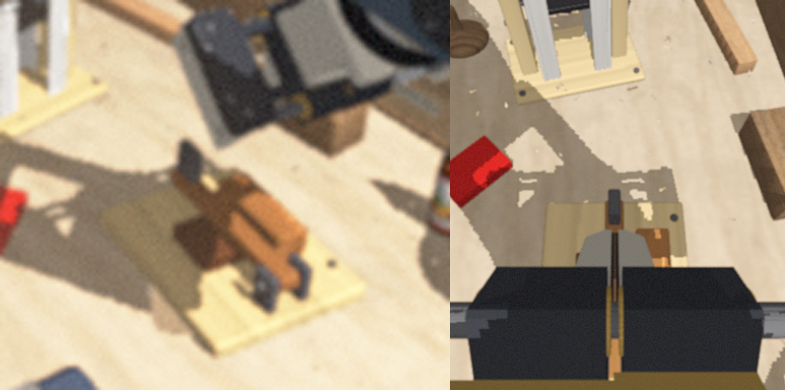

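Request:
{"op": "play_rows", "data": {
  "plan": [
    [[0,0,-0.5],[0,0,0],0],
    [[0,0,-0.5],[0,0,0],0],
    [[0,0,0],[-0.667,0,0],0],
    [[0,0,0],[-0.667,0,0],0],
    [[0,0,0],[-0.667,0,0],0],
    [[0,0,0],[-0.667,0,0],0],
    [[0,0,0],[-0.667,0,0],0],
    [[0,0,0],[-0.667,0,0],0],
    [[0,0,0],[-0.667,0,0],0],
    [[0,0,0],[0,0,0],0]
  ]
}}

```text
t: 10.05
eef_pos: [0.5247, -0.3292, 0.1681]
ee_rot: [3.137, -0.143, 0.002]
ft_force: [0.0, 0.5, 0.7]
finger_gap: 0.0461
```

```bash
python3 - <<'E'
from h import *
go([.5305,-.2552,.18],-5.3)
im,c=frame("wrist")
cv2.imwrite("pics/w6.png",cv2.resize(im[60:320,130:390][:,:,::-1],None,fx=2.2,fy=2.2,interpolation=cv2.INTER_CUBIC))
np.save('w6c.npy',c,allow_pickle=True)
O=np.array([.526,-.305,0]);xa=np.array([.9957,-.0924,0]);ya=np.array([.0924,.9957,0]);za=np.array([0,0,1.])
for th in (0,.1,.2,.3,.4):
    C,S=np.cos(th),np.sin(th)
    f=lambda a,b:O+ya*(-.066+a*C-b*S)+za*(.0345+a*S+b*C)
    print(th,[((proj(c,f(a,b))-[130,60])*2.2).round(0) for a,b in((.105,.034),(.127,.034),(.127,.006),(.105,.006))])
E
```

```text
pos [ 0.5247 -0.3292  0.1681] shift units [-0.0152 -1.2367 -0.2   ] min rows 2
turn units [ 0.0054 -0.0085  0.0078] | yaw now -5.232664837130966
0 [array([264., 105.]), array([264.,  44.]), array([265.,  46.]), array([265., 102.])]
0.1 [array([264., 117.]), array([264.,  55.]), array([264.,  49.]), array([264., 106.])]
0.2 [array([264., 133.]), array([264.,  70.]), array([264.,  55.]), array([264., 113.])]
0.3 [array([264., 153.]), array([264.,  91.]), array([264.,  65.]), array([264., 123.])]
0.4 [array([264., 176.]), array([264., 116.]), array([264.,  80.]), array([264., 136.])]
```

View pics/w6.png

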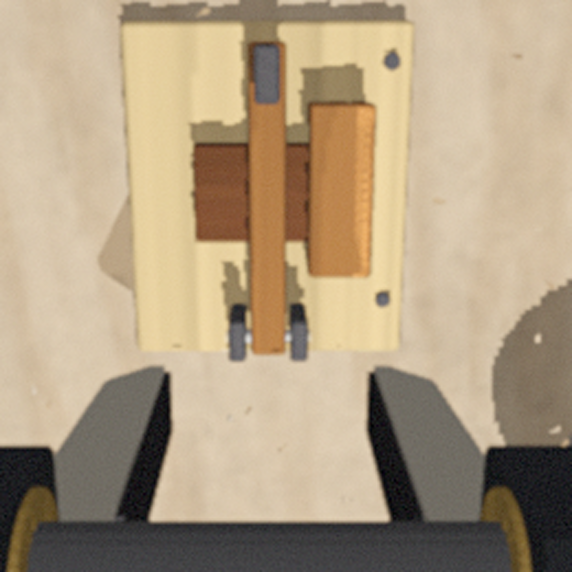

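The tab top is at rows 44 to 103, which matches angle 0: the bar is still down and the blank is in place. Retry with a deeper and firmer grip.

Request:
{"op": "play_rows", "data": {
  "plan": [
    [[-0.01,-0.62,0],[0,0,0],0],
    [[0,-0.617,0],[0,0,0],0],
    [[0,0,0.6],[0,0,0],0],
    [[0,0,0.6],[0,0,0],0],
    [[0,0,0.6],[0,0,0],0],
    [[0,0,0.27],[0,0,0],0],
    [[0,0,0],[0,0,0],-1],
    [[0,0,0],[0,0,0],-1],
    [[0,0,0],[0,0,0],-1],
    [[0,0,0],[0,0,0],-1],
    [[0,0,0],[0,0,0],-1]
  ],
  "newtons": 50
}}

```text
t: 11.48
eef_pos: [0.5306, -0.2574, 0.0433]
ee_rot: [3.138, -0.149, 0.001]
ft_force: [0.1, 0.2, -0.8]
finger_gap: 0.0026
```

Request:
{"op": "play_rows", "data": {
  "plan": [
    [[0,0.013,-0.096],[0.333,0,0],-1],
    [[0,0.013,-0.096],[0.333,0,0],-1],
    [[0,0.013,-0.096],[0.333,0,0],-1],
    [[0,0.013,-0.096],[0.333,0,0],-1],
    [[0,0,0],[0,0,0],-1]
  ]
}}

```text
t: 12.1
eef_pos: [0.53, -0.2629, 0.0658]
ee_rot: [-2.939, 0.141, -0.015]
ft_force: [0.6, 0.1, 0.4]
finger_gap: 0.0007
```

The fingers closed right through the tab's place, so I need to see where the tips are relative to the tab.

```bash
python3 - <<'E'
from h import *
s=get_state();print(s['eef_pos'],s['finger_gap'],s['ft_force'])
im,c=frame("scene")
T=np.array([.5305,-.2552,.0685]);print('tab',proj(c,T),'tcp',proj(c,s['eef_pos']),[270,215])
a=cv2.resize(im[215:315,270:365][:,:,::-1],(400,421),interpolation=cv2.INTER_CUBIC)
im,c=frame("wrist");print('wrist tab',proj(c,T),'tcp',proj(c,s['eef_pos']))
b=cv2.resize(im[100:300,160:350][:,:,::-1],(400,421),interpolation=cv2.INTER_CUBIC)
cv2.imwrite("pics/s7.png",np.hstack([a,b]))
E
```

```text
[ 0.53   -0.2629  0.0658] 0.0006614836762842825 [0.5952 0.0822 0.3821]
tab [313.6781 248.3418] tcp [315.6093 251.1343] [270, 215]
wrist tab [250.9183 211.7842] tcp [251.3546 223.8059]
```

View pics/s7.png

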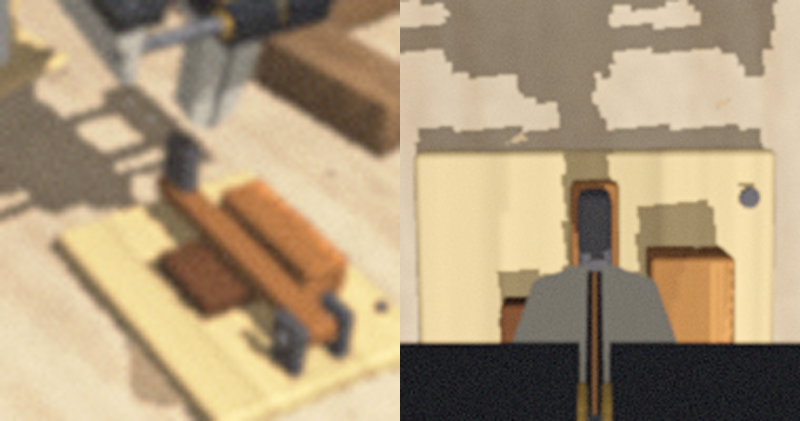

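Both views put the visible fingertips about 17 to 20 mm above the reported TCP. I'll check by touching bare bench beside the board with shut fingers.

Request:
{"op": "play_rows", "data": {
  "plan": [
    [[0,0,-0.6],[-0.667,0,0],-1],
    [[0,0,-0.3],[-0.667,0,0],-1],
    [[0,-0.6,0],[0,0,0],-1],
    [[0,-0.6,0],[0,0,0],-1],
    [[0,0,0.5],[0,0,0],-1],
    [[0,0,0.5],[0,0,0],-1],
    [[0,0,0.4],[0,0,0],-1],
    [[0,0,0],[0,0,0],-1]
  ]
}}

```text
t: 13.2
eef_pos: [0.5349, -0.1984, 0.0334]
ee_rot: [-3.138, 0.148, 0.005]
ft_force: [-0.0, -0.0, 0.1]
finger_gap: 0.0005
```

Request:
{"op": "play_rows", "data": {
  "plan": [
    [[0,0,0.05],[0,0,0],-1],
    [[0,0,0.05],[0,0,0],-1],
    [[0,0,0.05],[0,0,0],-1],
    [[0,0,0],[0,0,0],-1]
  ]
}}

```text
t: 13.7
eef_pos: [0.5359, -0.1994, 0.0258]
ee_rot: [3.138, -0.149, -0.0]
ft_force: [0.9, -0.3, 0.0]
finger_gap: 0.0006
```

Request:
{"op": "play_rows", "data": {
  "plan": [
    [[0,0,0.06],[0,0,0],-1],
    [[0,0,0.06],[0,0,0],-1],
    [[0,0,0],[0,0,0],-1]
  ]
}}

```text
t: 14.08
eef_pos: [0.5357, -0.1993, 0.0182]
ee_rot: [3.138, -0.149, -0.001]
ft_force: [-0.1, 0.9, 0.4]
finger_gap: 0.0008
```

Request:
{"op": "play_rows", "data": {
  "plan": [
    [[0,0,0.06],[0,0,0],-1],
    [[0,0,0.06],[0,0,0],-1],
    [[0,0,0],[0,0,0],-1]
  ]
}}

```text
t: 14.45
eef_pos: [0.5358, -0.1993, 0.0111]
ee_rot: [3.138, -0.149, -0.001]
ft_force: [-0.2, -0.7, 0.3]
finger_gap: 0.0004
```

Request:
{"op": "play_rows", "data": {
  "plan": [
    [[0,0,0.05],[0,0,0],-1],
    [[0,0,0.04],[0,0,0],-1],
    [[0,0,0],[0,0,0],-1]
  ]
}}

```text
t: 14.82
eef_pos: [0.5358, -0.1993, 0.0058]
ee_rot: [3.138, -0.149, -0.001]
ft_force: [-0.2, -0.3, -0.9]
finger_gap: 0.0005
```

Request:
{"op": "play_rows", "data": {
  "plan": [
    [[0,0,0.04],[0,0,0],-1],
    [[0,0,0.04],[0,0,0],-1],
    [[0,0,0],[0,0,0],-1]
  ]
}}

```text
t: 15.2
eef_pos: [0.5358, -0.1993, 0.001]
ee_rot: [3.138, -0.149, -0.001]
ft_force: [-0.8, 0.8, -0.5]
finger_gap: 0.0006
```

```bash
python3 - <<'E'
from h import *
s=get_state();print(s['eef_pos'],s['ft_force'])
im,c=frame("scene")
p=proj(c,s['eef_pos']);g=proj(c,s['eef_pos']+[0,0,.019]);print(p,g)
x0,y0=int(p[0])-40,int(p[1])-50
a=cv2.resize(im[y0:y0+80,x0:x0+80][:,:,::-1],(400,400),interpolation=cv2.INTER_CUBIC)
for q,k in((p,(0,0,255)),(g,(0,255,0))): cv2.circle(a,tuple(int(v) for v in (q-[x0,y0]+.5)*5),4,k,1)
im,c=frame("wrist");p=proj(c,s['eef_pos']);g=proj(c,s['eef_pos']+[0,0,.019]);print(p,g)
x0,y0=int(p[0])-50,int(p[1])-50
b=cv2.resize(im[y0:y0+100,x0:x0+100][:,:,::-1],(400,400),interpolation=cv2.INTER_CUBIC)
for q,k in((p,(0,0,255)),(g,(0,255,0))): cv2.circle(b,tuple(int(v) for v in (q-[x0,y0]+.5)*4),4,k,1)
cv2.imwrite("pics/s8.png",np.hstack([a,b]))
E
```

```text
[ 0.5358 -0.1993  0.001 ] [-0.7997  0.8272 -0.4984]
[298.8982 258.2546] [299.3226 252.0665]
[250.8722 222.8167] [250.7692 235.5386]
```

View pics/s8.png

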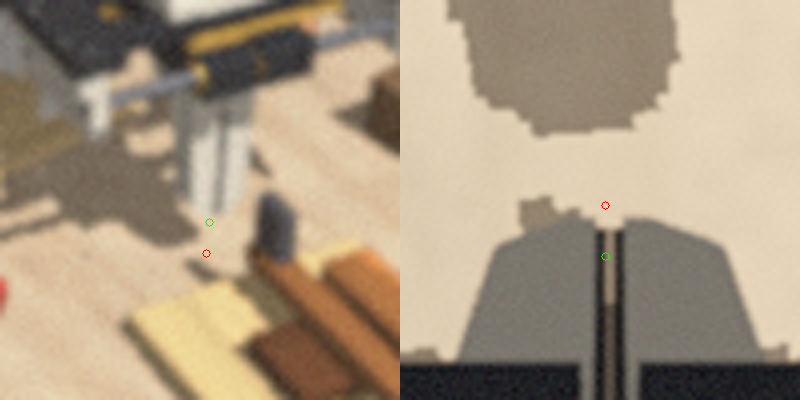

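Overlays show the tips about 20 mm above the reported TCP in both views. I'll keep lowering in small steps until contact to calibrate.

Request:
{"op": "play_rows", "data": {
  "plan": [
    [[0,0,0.07],[0,0,0],-1],
    [[0,0,0.07],[0,0,0],-1],
    [[0,0,0],[0,0,0],-1]
  ]
}}

```text
t: 15.68
eef_pos: [0.5356, -0.1992, -0.0077]
ee_rot: [-3.138, 0.149, 0.001]
ft_force: [0.4, 0.7, 0.1]
finger_gap: 0.0003
```

Request:
{"op": "play_rows", "data": {
  "plan": [
    [[0,0,0.05],[0,0,0],-1],
    [[0,0,0.05],[0,0,0],-1],
    [[0,0,0],[0,0,0],-1]
  ]
}}

```text
t: 16.05
eef_pos: [0.5358, -0.1993, -0.0134]
ee_rot: [3.138, -0.149, -0.001]
ft_force: [0.2, -0.3, -0.4]
finger_gap: 0.0004
```

Request:
{"op": "play_rows", "data": {
  "plan": [
    [[0,0,0.04],[0,0,0],-1],
    [[0,0,0],[0,0,0],-1]
  ]
}}

```text
t: 16.3
eef_pos: [0.5358, -0.1993, -0.0157]
ee_rot: [3.138, -0.149, -0.0]
ft_force: [0.5, -0.2, 1.0]
finger_gap: 0.0005
```

Request:
{"op": "play_rows", "data": {
  "plan": [
    [[0,0,0.04],[0,0,0],-1],
    [[0,0,0],[0,0,0],-1]
  ]
}}

```text
t: 16.55
eef_pos: [0.5358, -0.1993, -0.0182]
ee_rot: [3.138, -0.149, -0.0]
ft_force: [-0.3, -0.1, -0.4]
finger_gap: 0.0007
```

Request:
{"op": "play_rows", "data": {
  "plan": [
    [[0,0,0.03],[0,0,0],-1],
    [[0,0,0],[0,0,0],-1]
  ]
}}

```text
t: 16.8
eef_pos: [0.5359, -0.1993, -0.0199]
ee_rot: [3.138, -0.149, -0.0]
ft_force: [0.4, -0.1, 0.3]
finger_gap: 0.0005
```

Request:
{"op": "play_rows", "data": {
  "plan": [
    [[0,0,0.03],[0,0,0],-1],
    [[0,0,0],[0,0,0],-1]
  ]
}}

```text
t: 17.05
eef_pos: [0.5359, -0.1994, -0.0217]
ee_rot: [3.138, -0.149, -0.0]
ft_force: [0.3, -0.9, -0.3]
finger_gap: 0.0004
```

Request:
{"op": "play_rows", "data": {
  "plan": [
    [[0,0,0.03],[0,0,0],-1],
    [[0,0,0],[0,0,0],-1]
  ]
}}

```text
t: 17.3
eef_pos: [0.5359, -0.1993, -0.0235]
ee_rot: [3.138, -0.149, -0.0]
ft_force: [-0.8, -0.9, -0.1]
finger_gap: 0.0004
```

Request:
{"op": "play_rows", "data": {
  "plan": [
    [[0,0,0.03],[0,0,0],-1],
    [[0,0,0],[0,0,0],-1]
  ]
}}

```text
t: 17.55
eef_pos: [0.5359, -0.1994, -0.0253]
ee_rot: [3.138, -0.149, -0.0]
ft_force: [-0.4, -0.3, -0.7]
finger_gap: 0.0007
```

Request:
{"op": "play_rows", "data": {
  "plan": [
    [[0,0,0.03],[0,0,0],-1],
    [[0,0,0],[0,0,0],-1]
  ]
}}

```text
t: 17.8
eef_pos: [0.5359, -0.1993, -0.0271]
ee_rot: [3.138, -0.149, -0.0]
ft_force: [1.0, -0.2, -0.8]
finger_gap: 0.0003
```

```bash
python3 - <<'E'
from h import *
s=get_state();print(s['eef_pos'],s['ft_force'],s['joints'],s['effort'])
im,c=frame("scene")
p=proj(c,s['eef_pos']);t=proj(c,s['eef_pos']*[1,1,0])
x0,y0=int(p[0])-30,int(p[1])-45
a=cv2.resize(im[y0:y0+60,x0:x0+60][:,:,::-1],(420,420),interpolation=cv2.INTER_CUBIC)
for q,k in((p,(0,0,255)),(t,(0,255,0))): cv2.circle(a,tuple(int(v) for v in (q-[x0,y0]+.5)*7),4,k,1)
im,c=frame("wrist")
b=cv2.resize(im[170:270,200:300][:,:,::-1],(380,420),interpolation=cv2.INTER_CUBIC)
cv2.imwrite("pics/s9.png",np.hstack([a,b]))
E
```

```text
[ 0.5359 -0.1993 -0.0271] [ 0.9583 -0.2415 -0.7936] [-0.4374  0.6919  1.7271 -0.0004  0.7227 -0.3422] [ -0.0039 -58.6426 -19.3942   0.0448   0.0133   0.0001]
```

View pics/s9.png

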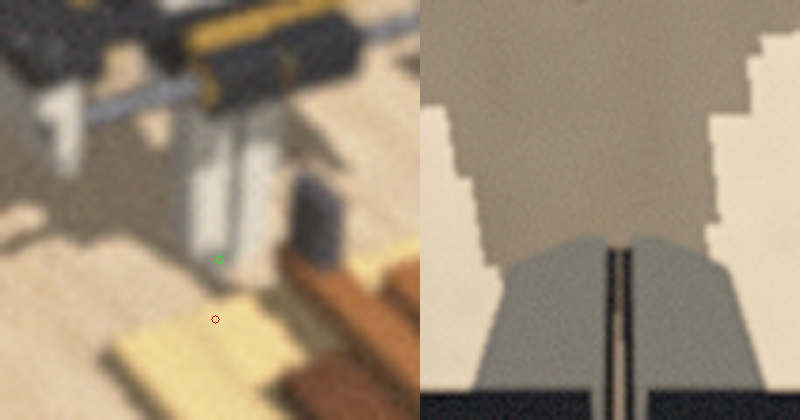

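Request:
{"op": "play_rows", "data": {
  "plan": [
    [[0,0,0.03],[0,0,0],-1],
    [[0,0,0],[0,0,0],-1]
  ]
}}

```text
t: 18.15
eef_pos: [0.5361, -0.1995, -0.0279]
ee_rot: [3.138, -0.149, 0.0]
ft_force: [-4.2, 1.5, 11.3]
finger_gap: 0.0004
```

Request:
{"op": "play_rows", "data": {
  "plan": [
    [[0,0,0.03],[0,0,0],-1],
    [[0,0,0],[0,0,0],-1]
  ]
}}

```text
t: 18.4
eef_pos: [0.5362, -0.1995, -0.028]
ee_rot: [3.138, -0.149, 0.0]
ft_force: [-11.4, 5.3, 35.1]
finger_gap: 0.0002
```

Request:
{"op": "play_rows", "data": {
  "plan": [
    [[0,0,0.03],[0,0,0],-1],
    [[0,0,0],[0,0,0],-1]
  ]
}}

```text
t: 18.65
eef_pos: [0.5362, -0.1995, -0.0281]
ee_rot: [3.137, -0.148, 0.0]
ft_force: [-18.6, 7.7, 58.2]
finger_gap: 0.0003
```

Contact is at reported z = -0.0277 m, so the true fingertips sit 27.7 mm above the reported TCP. I'll correct all heights by that and retry the tab.

Request:
{"op": "play_rows", "data": {
  "plan": [
    [[0,0,-0.7],[0,0,0],-1],
    [[0,0,-0.7],[0,0,0],-1],
    [[0,0,-0.7],[0,0,0],0],
    [[0,0.467,0],[0,0,0],0],
    [[0,0.467,0],[0,0,0],0],
    [[0,0,0],[0,0,0],0],
    [[0,0,0],[0,0,0],0]
  ]
}}

```text
t: 19.52
eef_pos: [0.5305, -0.2545, 0.0934]
ee_rot: [-3.138, 0.149, 0.001]
ft_force: [-0.2, 0.2, -1.1]
finger_gap: 0.0444
```

```bash
python3 - <<'E'
from h import *
go([.5305,-.2552,.0183],-5.3)
E
```

```text
pos [ 0.5305 -0.2545  0.0934] shift units [0.0017 0.0113 1.2517] min rows 2
turn units [-0.001   0.0032 -0.0167] | yaw now -5.4434158649400946
```

Request:
{"op": "play_rows", "data": {
  "plan": [
    [[0,0.01,0.45],[0,0,0],0],
    [[0,0,0.45],[0,0,0],0],
    [[0,0,0.35],[0,0,0],0],
    [[0,0,0],[0,0,0],-1],
    [[0,0,0],[0,0,0],-1],
    [[0,0,0],[0,0,0],-1],
    [[0,0,0],[0,0,0],-1],
    [[0,0,0],[0,0,0],-1],
    [[0,0,0],[0,0,0],-1]
  ],
  "newtons": 40
}}

```text
t: 20.65
eef_pos: [0.5307, -0.2558, 0.0192]
ee_rot: [3.138, -0.149, 0.001]
ft_force: [-0.9, 0.9, 6.8]
finger_gap: 0.0097
```

Gripped: the gap of 9.7 mm equals the tab. Lift about the hinge.

Request:
{"op": "play_rows", "data": {
  "plan": [
    [[0,0.029,-0.192],[0.667,0,0],-1],
    [[0,0.029,-0.192],[0.667,0,0],-1],
    [[0,0.029,-0.192],[0.667,0,0],-1],
    [[0,0.029,-0.192],[0.667,0,0],-1],
    [[0,0.029,-0.192],[0.667,0,0],-1],
    [[0,0.029,-0.192],[0.667,0,0],-1],
    [[0,0.029,-0.192],[0.667,0,0],-1],
    [[0,0,0],[0,0,0],-1]
  ]
}}

```text
t: 21.65
eef_pos: [0.5284, -0.2847, 0.0977]
ee_rot: [-2.42, 0.109, -0.043]
ft_force: [-4.4, 31.8, 48.6]
finger_gap: 0.0094
```

Request:
{"op": "play_rows", "data": {
  "plan": [
    [[0,-0.075,0.075],[0,0,0],-1],
    [[0,-0.075,0.075],[0,0,0],-1],
    [[0,0,0],[0,0,0],-1]
  ]
}}

```text
t: 22.02
eef_pos: [0.529, -0.2771, 0.0907]
ee_rot: [-2.438, 0.115, -0.043]
ft_force: [1.0, 4.7, 9.7]
finger_gap: 0.0094
```

Request:
{"op": "play_rows", "data": {
  "plan": [
    [[0,-0.017,-0.195],[0.667,0,0],-1],
    [[0,-0.017,-0.195],[0.667,0,0],-1],
    [[0,-0.017,-0.195],[0.667,0,0],-1],
    [[0,-0.017,-0.195],[0.667,0,0],-1],
    [[0,0,0],[0,0,0],-1]
  ]
}}

```text
t: 22.65
eef_pos: [0.5261, -0.3099, 0.124]
ee_rot: [-2.034, 0.096, -0.062]
ft_force: [4.7, 3.8, 7.2]
finger_gap: 0.0098
```

```bash
python3 - <<'E'
from h import *
s,Rm=tool();print(s['joints'],s['eef_pos'],s['ft_force'],'\n',Rm,s['finger_gap'], 'tilt',np.arccos(-Rm[2,2]))
E
```

```text
[-0.922   1.0029  1.107   0.6986  1.9106 -0.9074] [ 0.5261 -0.3099  0.124 ] [4.7087 3.8106 7.1741] 
 [[ 0.9954 -0.0412  0.0864]
 [-0.0957 -0.4466  0.8896]
 [ 0.0019 -0.8938 -0.4485]] 0.009789600564664973 tilt 1.1057452692941268
```

Request:
{"op": "play_rows", "data": {
  "plan": [
    [[0,0,0],[0,0,0],-0.3],
    [[0,0,0],[0,0,0],-0.3],
    [[0,0,0],[0,0,0],-0.3],
    [[0,0,-0.4],[0,0,0],-0.3],
    [[0,0,-0.4],[0,0,0],-0.3],
    [[0,-0.6,-0.3],[0,0,0],-0.3],
    [[0,-0.6,-0.3],[0,0,0],-0.3],
    [[0,-0.6,-0.3],[0,0,0],-0.3]
  ]
}}

```text
t: 23.65
eef_pos: [0.5213, -0.3516, 0.267]
ee_rot: [-2.04, 0.097, -0.059]
ft_force: [-0.3, 0.2, -0.6]
finger_gap: 0.0324
```

Request:
{"op": "play_rows", "data": {
  "plan": [
    [[0,0,0],[-0.819,0,0],-1],
    [[0,0,0],[-0.819,0,0],-1],
    [[0,0,0],[-0.819,0,0],-1],
    [[0,0,0],[-0.819,0,0],-1],
    [[0,0,0],[-0.819,0,0],-1],
    [[0,0,0],[-0.819,0,0],-1],
    [[0,0,0],[-0.819,0,0],-1],
    [[0,0,0],[-0.819,0,0],-1],
    [[0,0,0],[-0.819,0,0],-1],
    [[0,0,0],[0,0,0],-1]
  ]
}}

```text
t: 24.9
eef_pos: [0.5218, -0.3501, 0.2665]
ee_rot: [3.132, -0.145, 0.001]
ft_force: [-0.6, -0.2, 0.3]
finger_gap: 0.0004
```

```bash
cat >>h.py <<'E'
ZO=.0277  # real tip above reported TCP
O=np.array([.526,-.305,0]);XA=np.array([.9957,-.0924,0]);YA=np.array([.0924,.9957,0])
M=np.array([.502,-.0407,0]);MX=np.array([np.cos(np.radians(8.3)),np.sin(np.radians(8.3)),0]);MY=np.array([-MX[1],MX[0],0])
Z=np.array([0,0,1.])
def gt(P,yaw=None): go(np.asarray(P)-[0,0,ZO],yaw)   # target for the real tips
E
python3 - <<'E'
from h import *
gt(O+YA*.02+Z*.28,-5.3)
gt(O+YA*.02+Z*.09,-5.3)
E
```

```text
pos [ 0.5218 -0.3501  0.2665] shift units [-0.0001 -1.0897  0.2311] min rows 2
turn units [ 0.0388 -0.0045 -0.0005] | yaw now -5.304509140512933
pos [ 0.5218 -0.3501  0.2665] shift units [-0.0022 -1.1081  3.3977] min rows 4
turn units [ 0.0388 -0.0045 -0.0005] | yaw now -5.304509140512933
```

Request:
{"op": "play_rows", "data": {
  "plan": [
    [[0,-0.55,0],[0,0,0],-1],
    [[0,-0.55,0],[0,0,0],-1],
    [[0,0,0.72],[0,0,0],-1],
    [[0,0,0.72],[0,0,0],-1],
    [[0,0,0.72],[0,0,0],-1],
    [[0,0,0.72],[0,0,0],-1]
  ]
}}

```text
t: 25.65
eef_pos: [0.5273, -0.2874, 0.0911]
ee_rot: [3.135, -0.151, -0.001]
ft_force: [0.3, -0.8, -0.5]
finger_gap: 0.0005
```

Request:
{"op": "play_rows", "data": {
  "plan": [
    [[0,0.24,0],[0,0,0],-1],
    [[0,0.24,0],[0,0,0],-1],
    [[0,0.24,0],[0,0,0],-1],
    [[0,0.24,0],[0,0,0],-1],
    [[0,0.24,0],[0,0,0],-1],
    [[0,0.24,0],[0,0,0],-1]
  ]
}}

```text
t: 26.4
eef_pos: [0.5194, -0.3738, 0.0932]
ee_rot: [3.133, -0.149, -0.0]
ft_force: [0.1, 1.0, -0.4]
finger_gap: 0.0002
```

Request:
{"op": "play_rows", "data": {
  "plan": [
    [[0,0.2,0],[0,0,0],-1],
    [[0,0.2,0],[0,0,0],-1],
    [[0,0.2,0],[0,0,0],-1],
    [[0,0.15,0],[0,0,0],-1],
    [[0,0,0],[0,0,0],-1]
  ]
}}

```text
t: 27.02
eef_pos: [0.5152, -0.4177, 0.0933]
ee_rot: [3.134, -0.149, -0.001]
ft_force: [-0.3, 2.9, 1.3]
finger_gap: 0.0003
```

Request:
{"op": "play_rows", "data": {
  "plan": [
    [[0,-0.1,0],[0,0,0],-1],
    [[0,0,-0.9],[0,0,0],-1],
    [[0,0,-0.9],[0,0,0],-1],
    [[0,-0.8,-0.4],[0,0,0],-1],
    [[0,-0.8,0],[0,0,0],0]
  ]
}}

```text
t: 27.65
eef_pos: [0.5256, -0.3149, 0.2272]
ee_rot: [3.13, -0.15, 0.005]
ft_force: [-0.4, 0.3, -0.6]
finger_gap: 0.0065
```

Request:
{"op": "play_rows", "data": {
  "plan": [
    [[0,0,0],[0,0,-0.873],0],
    [[0,0,0],[0,0,-0.873],0],
    [[0,0,0],[0,0,-0.873],0],
    [[0,0,0],[0,0,-0.873],0],
    [[0,0,0],[0,0,-0.873],0],
    [[0,0,0],[0,0,-0.873],0],
    [[0,0,0],[0,0,-0.873],0],
    [[0,0,0],[0,0,-0.873],0],
    [[0,0,0],[0,0,-0.873],0],
    [[0,0,0],[0,0,-0.873],0],
    [[0,0,0],[0,0,-0.873],0],
    [[0,0,0],[0,0,-0.873],0]
  ]
}}

```text
t: 29.15
eef_pos: [0.5249, -0.3153, 0.2249]
ee_rot: [2.316, 2.117, -0.007]
ft_force: [0.0, 0.6, 0.3]
finger_gap: 0.0466
```

```bash
python3 - <<'E'
from h import *
gt(O-XA*.06+Z*.25,84.7)
E
```

```text
pos [ 0.5249 -0.3153  0.2249] shift units [ 0.1751 -0.9972  0.0422] min rows 1
turn units [0.0013 0.0398 0.0189] | yaw now 84.86238892152585
```

Request:
{"op": "play_rows", "data": {
  "plan": [
    [[0.175,-1,0.04],[0,0,0],0],
    [[0,0,0],[0,0.04,0.02],0],
    [[0,0,0],[0,0,0],0]
  ]
}}

```text
t: 29.52
eef_pos: [0.4668, -0.2997, 0.2231]
ee_rot: [2.326, 2.11, 0.001]
ft_force: [0.3, -0.2, 0.0]
finger_gap: 0.046
```

```bash
python3 - <<'E'
from h import *
s=get_state();print(s['eef_pos'])
im,c=frame("wrist"); np.save('w10.npy',im); np.save('w10c.npy',c,allow_pickle=True)
for o in walnut(im,c,.028): print(o)
print('blank exp near edge',[(proj(c,O-XA*.033+YA*y+Z*.028)) for y in(-.022,.022)])
cv2.imwrite("pics/w10.png",cv2.resize(im[:,:,::-1],None,fx=1.5,fy=1.5,interpolation=cv2.INTER_CUBIC))
E
```

```text
[ 0.4668 -0.2997  0.2231]
(array([ 0.7172, -0.3753]), 84.43624114990234, (32, 24), (214, 344))
(array([ 0.5442, -0.4415]), -50.78750228881836, (29, 15), (142, 233))
(array([ 0.5204, -0.3062]), -4.849884033203125, (56, 41), (251, 203))
blank exp near edge [array([233.3014, 181.6085]), array([270.8661, 181.4309])]
```

View pics/w10.png

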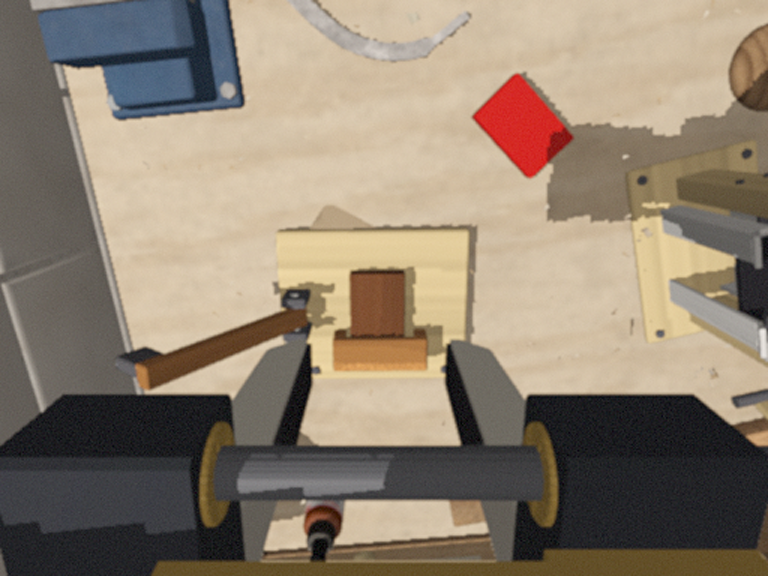

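The bar leans back clear, lying left of the board at (215,345), and the held blank is in place at (377,303). Now grasp it at its centre.

```bash
python3 - <<'E'
from h import *
gt(O+Z*.017,84.7)
E
```

```text
pos [ 0.4671 -0.2998  0.223 ] shift units [0.012  0.9791 3.8972] min rows 4
turn units [ 0.0109  0.0042 -0.0309] | yaw now 84.43451144812795
```

Request:
{"op": "play_rows", "data": {
  "plan": [
    [[0.012,0.5,0],[0,0,0],0.3],
    [[0,0.48,0],[0,0,-0.03],0.3],
    [[0,0,0.8],[0,0,0],0.3],
    [[0,0,0.8],[0,0,0],0.3],
    [[0,0,0.8],[0,0,0],0.3],
    [[0,0,0.8],[0,0,0],0.3],
    [[0,0,0.4],[0,0,0],0.3],
    [[0,0,0.3],[0,0,0],0.3],
    [[0,0,0],[0,0,0],0.3]
  ]
}}

```text
t: 30.7
eef_pos: [0.5255, -0.3044, -0.0121]
ee_rot: [2.322, 2.116, 0.001]
ft_force: [-0.0, -0.3, 0.0]
finger_gap: 0.0604
```

Request:
{"op": "play_rows", "data": {
  "plan": [
    [[0,0,0],[0,0,0],-1],
    [[0,0,0],[0,0,0],-1],
    [[0,0,0],[0,0,0],-1],
    [[0,0,0],[0,0,0],-1]
  ],
  "newtons": 25
}}

```text
t: 31.2
eef_pos: [0.5251, -0.3044, -0.0111]
ee_rot: [2.322, 2.116, 0.001]
ft_force: [-0.5, 0.5, 3.8]
finger_gap: 0.0438
```

Request:
{"op": "play_rows", "data": {
  "plan": [
    [[0,-0.15,0],[0,0,0],-1],
    [[0,-0.15,0],[0,0,0],-1],
    [[0,-0.15,0],[0,0,0],-1],
    [[0,0,-0.1],[0,0,0],-1],
    [[0,0,-0.6],[0,0,0],-1],
    [[0,0,-0.6],[0,0,0],-1],
    [[0,0,-0.7],[0,0,0],-1],
    [[0,0,-0.7],[0,0,0],-1],
    [[0,0,-0.5],[0,0,0],-1],
    [[0,0,0],[0,0,0],-1]
  ]
}}

```text
t: 32.45
eef_pos: [0.4983, -0.3022, 0.1823]
ee_rot: [2.32, 2.114, 0.001]
ft_force: [0.0, -0.0, -1.1]
finger_gap: 0.0439
```

```bash
python3 - <<'E'
from h import *
go(M+Z*(.101+.030-.0251),98.3)
E
```

```text
pos [ 0.4983 -0.3022  0.1823] shift units [ 4.3459 -0.3459  1.2676] min rows 5
turn units [ 0.0157  0.0085 -1.5838] | yaw now 84.68815960818651
```

Request:
{"op": "play_rows", "data": {
  "plan": [
    [[0.72,-0.058,0],[0,0,0],-1],
    [[0.725,-0.058,0],[0,0,0],-1],
    [[0.725,-0.058,0],[0,0,0],-1],
    [[0.725,-0.058,0],[0,0,0],-1],
    [[0.725,-0.058,0],[0,0,0],-1],
    [[0.725,-0.058,0],[0,0,0],-1],
    [[0,0,0],[0.015,0.01,-0.8],-1],
    [[0,0,0],[0,0,-0.785],-1],
    [[0,0,0],[0,0,0],-1],
    [[0,0,0],[0,0,0],-1]
  ]
}}

```text
t: 33.7
eef_pos: [0.5008, -0.0403, 0.1798]
ee_rot: [-2.055, -2.371, 0.001]
ft_force: [1.2, -0.1, 0.0]
finger_gap: 0.0439
```

```bash
python3 - <<'E'
from h import *
go(M+Z*(.101+.018-.0251),98.3)
im,c=frame("wrist"); np.save('w11.npy',im); np.save('w11c.npy',c,allow_pickle=True)
for o in walnut(im,c,get_state()['eef_pos'][2]+.0251+.014): print(o, 'centre offset mag frame mm',[1000*(np.r_[o[0],0]-M)@a for a in (MX,MY)])
E
```

```text
pos [ 0.5008 -0.0403  0.1798] shift units [-0.0139  0.0237  1.4314] min rows 2
turn units [-0.0208 -0.0191 -0.0174] | yaw now 98.15023973120014
(array([ 0.4964, -0.0409]), 8.039200782775879, (59, 43), (252, 240)) centre offset mag frame mm [np.float64(-5.586176269696344), np.float64(0.5920298564741729)]
(array([ 0.4842, -0.1491]), -81.89888286590576, (7, 6), (26, 188)) centre offset mag frame mm [np.float64(-33.26900684777735), np.float64(-104.74325821632189)]
(array([0.4659, 0.0363]), -0.204864501953125, (28, 20), (422, 205)) centre offset mag frame mm [np.float64(-24.619387384753868), np.float64(81.42035090795167)]
(array([0.4354, 0.0487]), -13.632560729980469, (28, 21), (468, 144)) centre offset mag frame mm [np.float64(-52.95313639490329), np.float64(98.04846974811821)]
```

Request:
{"op": "play_rows", "data": {
  "plan": [
    [[-0.013,0.035,0],[-0.02,-0.02,-0.017],-1],
    [[0,0,0.5],[0,0,0],-1],
    [[0,0,0.5],[0,0,0],-1],
    [[0,0,0.2],[0,0,0],-1],
    [[0,0,0.1],[0,0,0],-1],
    [[0,0,0],[0,0,0],-1]
  ]
}}

```text
t: 34.5
eef_pos: [0.5038, -0.0408, 0.1029]
ee_rot: [2.051, 2.378, 0.001]
ft_force: [-1.5, -0.4, 0.3]
finger_gap: 0.044
```

Request:
{"op": "play_rows", "data": {
  "plan": [
    [[0,0,0.1],[0,0,0],-1],
    [[0,0,0.1],[0,0,0],-1],
    [[0,0,0.1],[0,0,0],-1],
    [[0,0,0.08],[0,0,0],-1],
    [[0,0,0],[0,0,0],-1]
  ]
}}

```text
t: 35.12
eef_pos: [0.5033, -0.0407, 0.0793]
ee_rot: [2.051, 2.379, 0.0]
ft_force: [0.3, 0.5, -0.4]
finger_gap: 0.0436
```

Request:
{"op": "play_rows", "data": {
  "plan": [
    [[0,0,0.05],[0,0,0],-1],
    [[0,0,0.02],[0,0,0],-1],
    [[0,0,0],[0,0,0],-1]
  ]
}}

```text
t: 35.5
eef_pos: [0.5034, -0.0408, 0.0756]
ee_rot: [2.051, 2.378, 0.001]
ft_force: [-4.5, -0.5, 2.8]
finger_gap: 0.0434
```

```bash
python3 - <<'E'
from h import *
s=get_state();print(s['eef_pos'],s['ft_force'],s['torque'],s['finger_gap'])
E
```

```text
[ 0.5034 -0.0408  0.0756] [-4.4972 -0.5179  2.7864] [-0.0307  0.488   0.0986] 0.04342450423527228
```

Request:
{"op": "play_rows", "data": {
  "plan": [
    [[0,0,0],[0,0,0],0.25],
    [[0,0,0],[0,0,0],0.25],
    [[0,-0.022,0],[0,0,0],0.25],
    [[0,0,-0.4],[0,0,0],0.25],
    [[0,0,-0.5],[0,0,0],0.25],
    [[0,0,0],[0,0,0],-1],
    [[0,0,0],[0,0,0],-1],
    [[0,0,0],[0,0,0],-1],
    [[0,0,0],[0,0,0],-1],
    [[0,0,0],[0,0,0],-1],
    [[0,0,0],[0,0,0],-1],
    [[0,0,0],[0,0,0],-1]
  ]
}}

```text
t: 37.0
eef_pos: [0.5022, -0.0409, 0.1295]
ee_rot: [2.051, 2.378, 0.001]
ft_force: [-0.1, -0.5, -0.5]
finger_gap: 0.0008
```

```bash
python3 - <<'E'
from h import *
go(M+Z*(.0855-ZO),98.3)
im,c=frame("wrist"); np.save('w12.npy',im)
for o in walnut(im,c,.115): print(o, 'offset mag mm',[1000*(np.r_[o[0],0]-M)@a for a in (MX,MY)])
E
```

```text
pos [ 0.5022 -0.0409  0.1295] shift units [ 0.005  -0.0038  1.1944] min rows 2
turn units [0.008  0.0036 0.0179] | yaw now 98.45345824264719
(array([0.5738, 0.1212]), -81.5251235961914, (22, 5), (458, 336)) offset mag mm [np.float64(94.37035442368709), np.float64(149.80222694210937)]
(array([0.534 , 0.1112]), -81.53035545349121, (33, 14), (464, 288)) offset mag mm [np.float64(53.60933599202177), np.float64(145.68171732614613)]
(array([0.4885, 0.0851]), -0.016357421875, (44, 33), (448, 220)) offset mag mm [np.float64(4.839749836205946), np.float64(126.46584408693447)]
(array([ 0.4926, -0.0423]), 8.570080757141113, (48, 42), (252, 195)) offset mag mm [np.float64(-9.497034059530296), np.float64(-0.21843391085157216)]
(array([0.4408, 0.1032]), -5.3914031982421875, (46, 31), (494, 155)) offset mag mm [np.float64(-39.76906411975579), np.float64(151.2466965804575)]
```

Request:
{"op": "play_rows", "data": {
  "plan": [
    [[0,0,0.5],[0,0,0],-1],
    [[0,0,0.15],[0,0,0],-1],
    [[0,0,0.12],[0,0,0],-1],
    [[0,0,0.12],[0,0,0],-1],
    [[0,0,0.1],[0,0,0],-1],
    [[0,0,0],[0,0,0],-1]
  ]
}}

```text
t: 37.8
eef_pos: [0.503, -0.0411, 0.0707]
ee_rot: [2.05, 2.377, 0.002]
ft_force: [0.2, 0.4, 1.0]
finger_gap: 0.0006
```

Request:
{"op": "play_rows", "data": {
  "plan": [
    [[0,0,0.1],[0,0,0],-1],
    [[0,0,0.06],[0,0,0],-1],
    [[0,0,0.04],[0,0,0],-1],
    [[0,0,0],[0,0,0],-1]
  ]
}}

```text
t: 38.3
eef_pos: [0.503, -0.0411, 0.0588]
ee_rot: [2.05, 2.377, 0.002]
ft_force: [-1.0, -0.0, 5.4]
finger_gap: 0.0005
```

Request:
{"op": "play_rows", "data": {
  "plan": [
    [[0,0,0.02],[0,0,0],-1],
    [[0,0,0],[0,0,0],-1],
    [[0,0,0],[0,0,0],-1]
  ]
}}

```text
t: 38.67
eef_pos: [0.503, -0.0411, 0.0577]
ee_rot: [2.05, 2.377, 0.002]
ft_force: [-0.1, -0.3, 6.4]
finger_gap: 0.0004
```

Request:
{"op": "play_rows", "data": {
  "plan": [
    [[0,0,-0.5],[0,0,0],-1],
    [[0,0,-0.8],[0,0,0],-1],
    [[0,0,-0.5],[0,0,0],0],
    [[0,-0.8,0],[0,0,0],0],
    [[0,-0.5,0],[0,0,0],0],
    [[0,0,0],[0,0,0],0],
    [[0,0,0],[0,0,0],0]
  ]
}}

```text
t: 39.55
eef_pos: [0.4258, -0.0525, 0.1652]
ee_rot: [2.05, 2.377, 0.002]
ft_force: [0.3, 0.5, 0.1]
finger_gap: 0.0443
```

```bash
python3 - <<'E'
from h import *
s=get_state();print(s['eef_pos'])
im,c=frame("wrist"); np.save('w13.npy',im)
for o in walnut(im,c,.09): print(o, 'offset mag mm',[1000*(np.r_[o[0],0]-M)@a for a in (MX,MY)])
print([proj(c,M+MX*a*.033+MY*b*.022+Z*.09).round() for a in(-1,1) for b in(-1,1)])
cv2.imwrite("pics/w13.png",cv2.resize(im[120:320,150:480][:,:,::-1],None,fx=2.4,fy=2.4,interpolation=cv2.INTER_CUBIC))
print('on bench'); [print(o) for o in walnut(im,c,.014)]
E
```

```text
[ 0.4258 -0.0525  0.1652]
(array([ 0.5015, -0.0414]), 8.312010765075684, (49, 42), (252, 271)) offset mag mm [np.float64(-0.5795718804353753), np.float64(-0.6499618907302468)]
(array([0.4632, 0.1043]), -89.16661125421524, (37, 18), (424, 254)) offset mag mm [np.float64(-17.44182822885195), np.float64(149.04147829678564)]
(array([0.4257, 0.1266]), -14.681694030761719, (50, 38), (464, 218)) offset mag mm [np.float64(-51.34533301317359), np.float64(176.60638386748985)]
[array([227., 237.]), array([278., 238.]), array([228., 305.]), array([277., 305.])]
on bench
(array([ 0.5442, -0.0352]), 8.312000274658203, (63, 54), (252, 271))
(array([0.4951, 0.1516]), -89.16649597883224, (47, 23), (424, 254))
(array([0.447 , 0.1803]), -14.681785583496094, (64, 49), (464, 218))
```

View pics/w13.png

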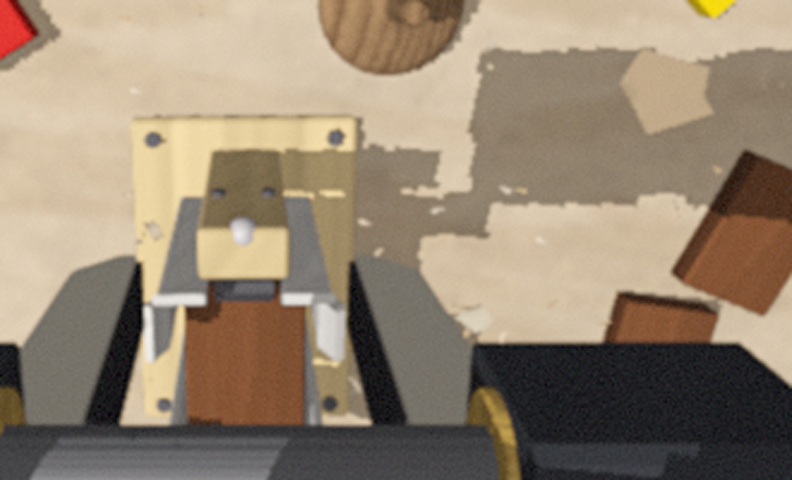

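The view shows the held blank down in the column, with the dark catch at (245,290) over its near end. Now an overhead view of the loose blanks.

```bash
python3 - <<'E'
from h import *
go([.55,.19,.30],90)
E
```

```text
pos [ 0.4259 -0.0524  0.165 ] shift units [ 3.6907  2.6447 -2.2482] min rows 4
turn units [0.0126 0.004  0.984 ] | yaw now 98.4564376498144
```

Request:
{"op": "play_rows", "data": {
  "plan": [
    [[0,0,-0.75],[0,0,0],0],
    [[0,0,-0.75],[0,0,0],0],
    [[0,0,-0.75],[0,0,0],0],
    [[0.73,0,0],[0,0,0],0],
    [[0.74,0.53,0],[0,0,0],0],
    [[0.74,0.53,0],[0,0,0],0],
    [[0.74,0.53,0],[0,0,0],0],
    [[0.74,0.53,0],[0,0,0],0],
    [[0,0.53,0],[0.01,0,0],0],
    [[0,0,0],[0,0,0.98],0],
    [[0,0,0],[0,0,0],0],
    [[0,0,0],[0,0,0],0]
  ]
}}

```text
t: 41.1
eef_pos: [0.5496, 0.1902, 0.2998]
ee_rot: [2.217, 2.225, -0.001]
ft_force: [0.8, 0.2, -0.4]
finger_gap: 0.0467
```

```bash
python3 - <<'E'
from h import *
s=get_state();print(s['eef_pos'],s['ee_rot'])
im,c=frame("wrist")
for o in walnut(im,c,.014): print(o)
E
```

```text
[0.5496 0.1902 0.2998] [ 2.2172  2.2253 -0.001 ]
(array([0.6136, 0.203 ]), 18.924800872802734, (64, 42), (260, 190))
(array([0.5195, 0.1559]), -0.257781982421875, (63, 41), (227, 124))
(array([ 0.5095, -0.0814]), 8.913732528686523, (73, 54), (52, 116))
(array([0.4483, 0.1851]), -14.050994873046875, (64, 42), (249, 70))
```

blank_b has been knocked to (0.5195, 0.156), and I have fresh poses for all three. Take the far one first.

```bash
python3 - <<'E'
from h import *
gt([.6136,.203,.003],108.9)
E
```

```text
pos [0.5495 0.1901 0.2999] shift units [0.2153 1.0688 5.4105] min rows 6
turn units [-0.001   0.0034 -2.179 ] | yaw now 90.17273164673796
```

Request:
{"op": "play_rows", "data": {
  "plan": [
    [[0.11,0.53,0.5],[0,0,0],0.3],
    [[0.105,0.54,0.5],[0,0,0],0.3],
    [[0,0,0.5],[0,0,-0.73],0.3],
    [[0,0,0.5],[0,0,-0.73],0.3],
    [[0,0,0.5],[0,0,-0.72],0.3],
    [[0,0,0.6],[0,0,0],0.3],
    [[0,0,0.6],[0,0,0],0.3],
    [[0,0,0.6],[0,0,0],0.3],
    [[0,0,0.6],[0,0,0],0.3],
    [[0,0,0.3],[0,0,0],0.3],
    [[0,0,0.21],[0,0,0],0.3],
    [[0,0,0],[0,0,0],0.3]
  ]
}}

```text
t: 42.65
eef_pos: [0.6137, 0.2028, -0.0247]
ee_rot: [1.829, 2.554, -0.001]
ft_force: [-0.0, -1.0, -0.6]
finger_gap: 0.0605
```

Request:
{"op": "play_rows", "data": {
  "plan": [
    [[0,0,0],[0,0,0],-1],
    [[0,0,0],[0,0,0],-1],
    [[0,0,0],[0,0,0],-1],
    [[0,0,0],[0,0,0],-1],
    [[0,0,0],[0,0,0],-1]
  ],
  "newtons": 30
}}

```text
t: 43.28
eef_pos: [0.6142, 0.2029, -0.0239]
ee_rot: [1.829, 2.553, 0.001]
ft_force: [-1.5, 0.7, 6.0]
finger_gap: 0.0435
```

Request:
{"op": "play_rows", "data": {
  "plan": [
    [[0,0,-0.2],[0,0,0],-1],
    [[0,0,-0.5],[0,0,0],-1],
    [[0,0,-0.7],[0,0,0],-1],
    [[0,0,-0.7],[0,0,0],-1],
    [[0,0,-0.7],[0,0,0],-1],
    [[0,0,-0.6],[0,0,0],-1],
    [[0,0,0],[0,0,0.6],-1],
    [[0,0,0],[0,0,0.6],-1],
    [[0,0,0],[0,0,0.03],-1],
    [[0,0,0],[0,0,0],-1]
  ]
}}

```text
t: 44.52
eef_pos: [0.6136, 0.2029, 0.1795]
ee_rot: [2.055, 2.376, -0.001]
ft_force: [-1.2, -0.4, 0.2]
finger_gap: 0.0439
```

```bash
python3 - <<'E'
from h import *
print(get_state()['finger_gap'])
go(M-MX*.01+MY*.23+Z*.18,98.3)
go(M+MX*.001+Z*.18,98.3)
E
```

```text
0.043876648038356246
pos [0.6136 0.2029 0.1795] shift units [ 0.0851 -2.594  -0.0086] min rows 3
turn units [-0.0014  0.0038  0.0002] | yaw now 98.30198726577208
pos [0.6136 0.2029 0.1795] shift units [-3.7482 -2.4108 -0.0065] min rows 4
turn units [-0.0014  0.0038  0.0002] | yaw now 98.30198726577208
```

Request:
{"op": "play_rows", "data": {
  "plan": [
    [[0,-0.6,0],[0,0,0],-1],
    [[0,-0.6,0],[0,0,0],-1],
    [[0,-0.6,0],[0,0,0],-1],
    [[0,-0.61,0],[0,0,0],-1],
    [[-0.75,0,0],[0,0,0],-1],
    [[-0.75,0,0],[0,0,0],-1],
    [[-0.75,0,0],[0,0,0],-1],
    [[-0.75,0,0],[0,0,0],-1],
    [[-0.75,0,0],[0,0,0],-1],
    [[0,0,0],[0,0,0],-1],
    [[0,0,0],[0,0,0],-1]
  ]
}}

```text
t: 45.9
eef_pos: [0.5025, -0.0401, 0.1794]
ee_rot: [-2.056, -2.375, 0.001]
ft_force: [-0.0, 0.2, -1.3]
finger_gap: 0.0438
```

```bash
cat >> h.py <<'E'
def held(uo):
    "blank in the hand seen by the wrist camera: near end and y centre in magazine axes (mm), and move to place"
    s=get_state(); print('gap',s['finger_gap'],'tcp mag',[1000*(s['eef_pos']-M)@a for a in (MX,MY)])
    im,c=frame("wrist")
    for o in walnut(im,c,s['eef_pos'][2]+uo+.014,300):
        d=np.r_[o[0],0]-M
        if abs(d@MX)<.03 and abs(d@MY)<.03: print('near end',1000*d@MX-o[2][0]/2,'y',1000*d@MY,o[1:])
    go(M+Z*(.101+.0034-uo),98.3)
E
python3 - <<'E'
from h import *
held(.0239)
E
```

```text
gap 0.043757542861926936 tcp mag [np.float64(0.5757484103772375), np.float64(0.5409669831073756)]
near end -50.35344388658463 y 0.4908134552631543 (9.080382347106934, (77, 43), (251, 228))
pos [ 0.5025 -0.0397  0.1794] shift units [-0.0143 -0.01    1.6486] min rows 2
turn units [-0.0027  0.0022 -0.0044] | yaw now 98.26235377619173
```

The near-end reading merges with the blank already in the column below, as the geometry explains. The grasp was centred from the overhead view, so proceed.

Request:
{"op": "play_rows", "data": {
  "plan": [
    [[-0.014,0,0.5],[0,0,0],-1],
    [[0,0,0.5],[0,0,0],-1],
    [[0,0,0.25],[0,0,0],-1],
    [[0,0,0.1],[0,0,0],-1],
    [[0,0,0.1],[0,0,0],-1],
    [[0,0,0.1],[0,0,0],-1],
    [[0,0,0.1],[0,0,0],-1],
    [[0,0,0],[0,0,0],-1]
  ]
}}

```text
t: 46.95
eef_pos: [0.5026, -0.0413, 0.0801]
ee_rot: [-2.057, -2.374, 0.001]
ft_force: [0.6, -0.3, -1.4]
finger_gap: 0.0437
```

Request:
{"op": "play_rows", "data": {
  "plan": [
    [[0,0,0.04],[0,0,0],-1],
    [[0,0,0.02],[0,0,0],-1],
    [[0,0,0],[0,0,0],-1]
  ]
}}

```text
t: 47.32
eef_pos: [0.5028, -0.0414, 0.077]
ee_rot: [2.057, 2.374, -0.001]
ft_force: [-1.2, -0.1, 4.5]
finger_gap: 0.0435
```

Request:
{"op": "play_rows", "data": {
  "plan": [
    [[0,0,0],[0,0,0],0.25],
    [[0,0,0],[0,0,0],0.25],
    [[0,0,0],[0,0,0],0.25],
    [[0,0,-0.4],[0,0,0],0.25],
    [[0,0,-0.5],[0,0,0],0.25],
    [[0,0,0],[0,0,0],-1],
    [[0,0,0],[0,0,0],-1],
    [[0,0,0],[0,0,0],-1],
    [[0,0,0],[0,0,0],-1],
    [[0,0,0],[0,0,0],-1],
    [[0,0,0],[0,0,0],-1],
    [[0,0,0],[0,0,0],-1]
  ]
}}

```text
t: 48.82
eef_pos: [0.5028, -0.0413, 0.1308]
ee_rot: [2.057, 2.374, -0.001]
ft_force: [0.8, -0.4, 0.2]
finger_gap: 0.0002
```

Request:
{"op": "play_rows", "data": {
  "plan": [
    [[0,0,0.5],[0,0,0],-1],
    [[0,0,0.15],[0,0,0],-1],
    [[0,0,0.12],[0,0,0],-1],
    [[0,0,0.12],[0,0,0],-1],
    [[0,0,0.1],[0,0,0],-1],
    [[0,0,0],[0,0,0],-1]
  ]
}}

```text
t: 49.58
eef_pos: [0.5044, -0.0416, 0.0726]
ee_rot: [2.055, 2.372, 0.002]
ft_force: [1.9, -0.1, 2.9]
finger_gap: 0.0003
```

Request:
{"op": "play_rows", "data": {
  "plan": [
    [[0,0,0.1],[0,0,0],-1],
    [[0,0,0.06],[0,0,0],-1],
    [[0,0,0.05],[0,0,0],-1],
    [[0,0,0],[0,0,0],-1]
  ]
}}

```text
t: 50.08
eef_pos: [0.5045, -0.0416, 0.0601]
ee_rot: [2.055, 2.372, 0.002]
ft_force: [2.1, 1.6, 8.0]
finger_gap: 0.0003
```

Request:
{"op": "play_rows", "data": {
  "plan": [
    [[0,0,0.045],[0,0,0],-1],
    [[0,0,0],[0,0,0],-1],
    [[0,0,0],[0,0,0],-1]
  ]
}}

```text
t: 50.45
eef_pos: [0.5045, -0.0416, 0.0576]
ee_rot: [2.055, 2.372, 0.002]
ft_force: [1.3, -0.2, 8.4]
finger_gap: 0.0001
```

Request:
{"op": "play_rows", "data": {
  "plan": [
    [[0,0,-0.5],[0,0,0],-1],
    [[0,0,-0.8],[0,0,0],-1],
    [[0,0,-0.5],[0,0,0],0],
    [[0,-0.8,0],[0,0,0],0],
    [[0,-0.5,0],[0,0,0],0],
    [[0,0,0],[0,0,0],0],
    [[0,0,0],[0,0,0],0]
  ]
}}

```text
t: 51.32
eef_pos: [0.4264, -0.0525, 0.1645]
ee_rot: [2.056, 2.373, -0.0]
ft_force: [-0.6, -0.9, -0.0]
finger_gap: 0.0442
```

```bash
python3 - <<'E'
from h import *
s=get_state();print(s['eef_pos'])
im,c=frame("wrist"); np.save('w14.npy',im)
a=np.load('w13.npy')
for o in walnut(im,c,.09,300): print(o, 'offset mag mm',[1000*(np.r_[o[0],0]-M)@a for a in (MX,MY)])
go([.4483,.1851,.003-ZO],75.9)
E
```

```text
[ 0.4264 -0.0525  0.1645]
(array([ 0.5012, -0.0417]), 8.207441329956055, (50, 42), (252, 271)) offset mag mm [np.float64(-0.9732879837906558), np.float64(-0.842796466280456)]
(array([0.4636, 0.1045]), -88.94426155090332, (37, 19), (425, 253)) offset mag mm [np.float64(-17.04642285462232), np.float64(149.19452106325758)]
(array([0.4258, 0.1267]), -14.077377319335938, (50, 38), (465, 217)) offset mag mm [np.float64(-51.20011515537192), np.float64(176.6566257239598)]
pos [ 0.4265 -0.0524  0.1644] shift units [3.8689 0.9231 3.1487] min rows 4
turn units [0.0039 0.0046 2.5946] | yaw now 98.19865265807051
```

Request:
{"op": "play_rows", "data": {
  "plan": [
    [[0.645,0.154,0],[0,0,0],0.3],
    [[0.645,0.154,0],[0,0,0],0.3],
    [[0.645,0.154,0],[0,0,0],0.3],
    [[0.645,0.154,0],[0,0,0],0.3],
    [[0.645,0.154,0],[0,0,0],0.3],
    [[0.645,0.154,0],[0,0,0],0.3],
    [[0,0,0],[0,0,0.865],0.3],
    [[0,0,0],[0,0,0.865],0.3],
    [[0,0,0],[0,0,0.865],0.3],
    [[0,0,0.6],[0,0,0],0.3],
    [[0,0,0.6],[0,0,0],0.3],
    [[0,0,0],[0,0,0],0.3]
  ]
}}

```text
t: 52.88
eef_pos: [0.4464, 0.1852, 0.0901]
ee_rot: [-2.476, -1.931, 0.008]
ft_force: [-0.5, -0.8, 1.1]
finger_gap: 0.0606
```

```bash
python3 - <<'E'
from h import *
im,c=frame("wrist")
for o in walnut(im,c,.014,300): print(o)
gt([.4483,.1851,.003],75.9)
E
```

```text
(array([0.5152, 0.1565]), -0.07445526123046875, (65, 43), (239, 266))
(array([0.4471, 0.1854]), -14.108741760253906, (65, 42), (252, 187))
pos [0.4474 0.1855 0.0917] shift units [0.0001 0.02   1.9406] min rows 2
turn units [-0.0108  0.0105  0.0014] | yaw now 75.91182214249092
```

Request:
{"op": "play_rows", "data": {
  "plan": [
    [[0,0.01,0.6],[0,0,0],0.3],
    [[0,0,0.6],[0,0,0],0.3],
    [[0,0,0.5],[0,0,0],0.3],
    [[0,0,0.24],[0,0,0],0.3],
    [[0,0,0],[0,0,0],0.3],
    [[0,0,0],[0,0,0],-1],
    [[0,0,0],[0,0,0],-1],
    [[0,0,0],[0,0,0],-1],
    [[0,0,0],[0,0,0],-1],
    [[0,0,0],[0,0,0],-1]
  ]
}}

```text
t: 54.18
eef_pos: [0.4485, 0.1853, -0.0235]
ee_rot: [2.477, 1.931, 0.002]
ft_force: [-2.1, -1.0, 7.3]
finger_gap: 0.0433
```

Request:
{"op": "play_rows", "data": {
  "plan": [
    [[0,0,-0.2],[0,0,0],-1],
    [[0,0,-0.5],[0,0,0],-1],
    [[0,0,-0.7],[0,0,0],-1],
    [[0,0,-0.7],[0,0,0],-1],
    [[0,0,-0.7],[0,0,0],-1],
    [[0,0,-0.6],[0,0,0],-1],
    [[0,0,0],[0,0,-0.865],-1],
    [[0,0,0],[0,0,-0.865],-1],
    [[0,0,0],[0,0,-0.865],-1],
    [[0,0,0],[0,0,0],-1]
  ]
}}

```text
t: 55.42
eef_pos: [0.4478, 0.1852, 0.1803]
ee_rot: [2.058, 2.373, -0.0]
ft_force: [0.3, -0.1, -0.3]
finger_gap: 0.0438
```

```bash
python3 - <<'E'
from h import *
print(get_state()['finger_gap'])
go(M+MX*.0005+Z*.18,98.3)
E
```

```text
0.04381030877677065
pos [0.4478 0.1852 0.1803] shift units [-3.8545  0.3696  0.0062] min rows 4
turn units [ 0.0016  0.0031 -0.018 ] | yaw now 98.14572232133553
```

Request:
{"op": "play_rows", "data": {
  "plan": [
    [[-0.64,0.062,0],[0,0,0],-1],
    [[-0.64,0.062,0],[0,0,0],-1],
    [[-0.64,0.062,0],[0,0,0],-1],
    [[-0.64,0.062,0],[0,0,0],-1],
    [[-0.64,0.062,0],[0,0,0],-1],
    [[-0.64,0.062,0],[0,0,-0.018],-1],
    [[0,0,0],[0,0,0],-1],
    [[0,0,0],[0,0,0],-1]
  ]
}}

```text
t: 56.42
eef_pos: [0.5026, -0.0393, 0.1799]
ee_rot: [-2.056, -2.375, 0.001]
ft_force: [0.1, 0.2, -0.5]
finger_gap: 0.0432
```

```bash
python3 - <<'E'
from h import *
held(.0235)
E
```

```text
gap 0.043181734285825925 tcp mag [np.float64(0.7950924999252809), np.float64(1.339001936076058)]
near end -50.21097768704907 y 1.5572307490599118 (8.237224578857422, (77, 43), (251, 228))
pos [ 0.5026 -0.039   0.1798] shift units [-0.0265 -0.013   1.6491] min rows 2
turn units [-0.0027  0.0024 -0.0001] | yaw now 98.29901037276457
```

Request:
{"op": "play_rows", "data": {
  "plan": [
    [[-0.025,0,0.5],[0,0,0],-1],
    [[0,0,0.5],[0,0,0],-1],
    [[0,0,0.25],[0,0,0],-1],
    [[0,0,0.1],[0,0,0],-1],
    [[0,0,0.1],[0,0,0],-1],
    [[0,0,0.1],[0,0,0],-1],
    [[0,0,0.1],[0,0,0],-1],
    [[0,0,0],[0,0,0],-1]
  ]
}}

```text
t: 57.48
eef_pos: [0.5029, -0.0412, 0.0804]
ee_rot: [-2.054, -2.377, 0.001]
ft_force: [-0.1, 0.6, 0.3]
finger_gap: 0.0437
```

Request:
{"op": "play_rows", "data": {
  "plan": [
    [[0,0,0.04],[0,0,0],-1],
    [[0,0,0.02],[0,0,0],-1],
    [[0,0,0],[0,0,0],-1]
  ]
}}

```text
t: 57.85
eef_pos: [0.503, -0.0412, 0.0771]
ee_rot: [2.054, 2.377, -0.001]
ft_force: [-0.0, -1.3, 0.1]
finger_gap: 0.0435
```

Request:
{"op": "play_rows", "data": {
  "plan": [
    [[0,0,0],[0,0,0],0.25],
    [[0,0,0],[0,0,0],0.25],
    [[0,0,0],[0,0,0],0.25],
    [[0,-0.02,-0.4],[0,0,0],0.25],
    [[0,0,-0.5],[0,0,0],0.25],
    [[0,0,0],[0,0,0],-1],
    [[0,0,0],[0,0,0],-1],
    [[0,0,0],[0,0,0],-1],
    [[0,0,0],[0,0,0],-1],
    [[0,0,0],[0,0,0],-1],
    [[0,0,0],[0,0,0],-1],
    [[0,0,0],[0,0,0],-1]
  ]
}}

```text
t: 59.35
eef_pos: [0.5019, -0.0414, 0.1311]
ee_rot: [2.054, 2.377, -0.001]
ft_force: [-0.5, -0.4, -0.3]
finger_gap: 0.0004
```

Request:
{"op": "play_rows", "data": {
  "plan": [
    [[0,0,0.5],[0,0,0],-1],
    [[0,0,0.15],[0,0,0],-1],
    [[0,0,0.12],[0,0,0],-1],
    [[0,0,0.12],[0,0,0],-1],
    [[0,0,0.1],[0,0,0],-1],
    [[0,0,0],[0,0,0],-1]
  ]
}}

```text
t: 60.1
eef_pos: [0.5041, -0.0417, 0.0732]
ee_rot: [2.051, 2.374, 0.003]
ft_force: [3.8, 0.1, 4.7]
finger_gap: 0.0004
```

Request:
{"op": "play_rows", "data": {
  "plan": [
    [[0,0,0.1],[0,0,0],-1],
    [[0,0,0.06],[0,0,0],-1],
    [[0,0,0.05],[0,0,0],-1],
    [[0,0,0],[0,0,0],-1]
  ]
}}

```text
t: 60.6
eef_pos: [0.5042, -0.0417, 0.0609]
ee_rot: [2.051, 2.374, 0.004]
ft_force: [1.5, 0.5, 12.0]
finger_gap: 0.0004
```

Request:
{"op": "play_rows", "data": {
  "plan": [
    [[0,0,0.03],[0,0,0],-1],
    [[0,0,0],[0,0,0],-1],
    [[0,0,0],[0,0,0],-1]
  ]
}}

```text
t: 60.98
eef_pos: [0.5043, -0.0417, 0.0593]
ee_rot: [2.051, 2.374, 0.004]
ft_force: [1.8, 0.6, 11.2]
finger_gap: 0.0005
```

Request:
{"op": "play_rows", "data": {
  "plan": [
    [[0,0,0.03],[0,0,0],-1],
    [[0,0,0],[0,0,0],-1],
    [[0,0,0],[0,0,0],-1]
  ]
}}

```text
t: 61.35
eef_pos: [0.5042, -0.0417, 0.0575]
ee_rot: [2.051, 2.374, 0.004]
ft_force: [1.1, -0.3, 11.4]
finger_gap: 0.0004
```

Request:
{"op": "play_rows", "data": {
  "plan": [
    [[0,0,-0.5],[0,0,0],-1],
    [[0,0,-0.8],[0,0,0],-1],
    [[0,0,-0.5],[0,0,0],0],
    [[0,-0.8,0],[0,0,0],0],
    [[0,-0.5,0],[0,0,0],0],
    [[0,0,0],[0,0,0],0],
    [[0,0,0],[0,0,0],0]
  ]
}}

```text
t: 62.22
eef_pos: [0.4257, -0.0528, 0.1641]
ee_rot: [2.053, 2.376, 0.0]
ft_force: [0.0, -0.6, -0.3]
finger_gap: 0.0444
```

```bash
python3 - <<'E'
from h import *
s=get_state();print(s['eef_pos'])
im,c=frame("wrist"); np.save('w15.npy',im)
for o in walnut(im,c,.09,300): print(o, 'offset mag mm',[1000*(np.r_[o[0],0]-M)@a for a in (MX,MY)])
go([.5165,.156,.003-ZO],89.9)
E
```

```text
[ 0.4257 -0.0528  0.1641]
(array([ 0.5007, -0.0418]), 7.7266106605529785, (49, 42), (252, 272)) offset mag mm [np.float64(-1.4280959847088655), np.float64(-0.9349794507610533)]
(array([0.4613, 0.1039]), -81.63413619995117, (38, 17), (425, 254)) offset mag mm [np.float64(-19.36424053674108), np.float64(148.93180192699194)]
pos [ 0.4257 -0.0527  0.1639] shift units [3.2245 1.9999 3.1415] min rows 4
turn units [0.005  0.0055 0.9839] | yaw now 98.35556253926364
```

Request:
{"op": "play_rows", "data": {
  "plan": [
    [[0.645,0,0],[0,0,0],0.3],
    [[0.645,0.2,0],[0,0,0],0.3],
    [[0.645,0.4,0],[0,0,0],0.3],
    [[0.645,0.4,0],[0,0,0],0.3],
    [[0.645,0.5,0],[0,0,0],0.3],
    [[0,0.3,0],[0,0,0],0.3],
    [[0,0.2,0],[0,0,0.98],0.3],
    [[0,0,0.6],[0,0,0],0.3],
    [[0,0,0.6],[0,0,0],0.3],
    [[0,0,0],[0,0,0],0.3],
    [[0,0,0],[0,0,0],0.3]
  ]
}}

```text
t: 63.65
eef_pos: [0.5162, 0.1566, 0.0924]
ee_rot: [2.222, 2.22, 0.001]
ft_force: [0.5, -0.2, -0.1]
finger_gap: 0.0605
```

```bash
python3 - <<'E'
from h import *
im,c=frame("wrist")
for o in walnut(im,c,.014,300):
    print(o); 
    if abs(o[0][0]-.516)<.03: gt([o[0][0]+.001,o[0][1],.003],90+o[1])
E
```

```text
(array([0.5185, 0.1559]), -0.063690185546875, (65, 42), (251, 187))
pos [0.5164 0.1565 0.0928] shift units [-0.0107  0.0481  1.9582] min rows 2
turn units [0.012  0.0011 0.0004] | yaw now 89.93954412291922
```

Request:
{"op": "play_rows", "data": {
  "plan": [
    [[-0.01,0.048,0.6],[0,0,0],0.3],
    [[0,0,0.6],[0,0,0],0.3],
    [[0,0,0.5],[0,0,0],0.3],
    [[0,0,0.25],[0,0,0],0.3],
    [[0,0,0],[0,0,0],0.3],
    [[0,0,0],[0,0,0],-1],
    [[0,0,0],[0,0,0],-1],
    [[0,0,0],[0,0,0],-1],
    [[0,0,0],[0,0,0],-1],
    [[0,0,0],[0,0,0],-1]
  ]
}}

```text
t: 64.95
eef_pos: [0.5189, 0.1557, -0.0246]
ee_rot: [2.222, 2.219, 0.001]
ft_force: [-1.7, -0.3, 8.9]
finger_gap: 0.0435
```

Request:
{"op": "play_rows", "data": {
  "plan": [
    [[0,0,-0.2],[0,0,0],-1],
    [[0,0,-0.5],[0,0,0],-1],
    [[0,0,-0.7],[0,0,0],-1],
    [[0,0,-0.7],[0,0,0],-1],
    [[0,0,-0.7],[0,0,0],-1],
    [[0,0,-0.6],[0,0,0],-1],
    [[0,0,0],[0,0,-0.98],-1],
    [[0,0,0],[0,0,0],-1],
    [[0,0,0],[0,0,0],-1]
  ]
}}

```text
t: 66.08
eef_pos: [0.5179, 0.1556, 0.1783]
ee_rot: [-2.057, -2.374, 0.002]
ft_force: [-0.7, -0.9, -0.5]
finger_gap: 0.0431
```

```bash
python3 - <<'E'
from h import *
print(get_state()['finger_gap'])
go(M+MX*.0005+Z*.18,98.3)
E
```

```text
0.043134748211552484
pos [0.5179 0.1556 0.1783] shift units [-3.2    -0.719  -0.0264] min rows 4
turn units [-0.0064  0.0039 -0.014 ] | yaw now 98.17978316670707
```

Request:
{"op": "play_rows", "data": {
  "plan": [
    [[-0.4,-0.36,0],[0,0,0],-1],
    [[-0.56,-0.359,0],[0,0,0],-1],
    [[-0.56,0,0],[0,0,0],-1],
    [[-0.56,0,0],[0,0,0],-1],
    [[-0.56,0,0],[0,0,0],-1],
    [[-0.56,0,0],[0,0,-0.014],-1],
    [[0,0,0],[0,0,0],-1],
    [[0,0,0],[0,0,0],-1]
  ]
}}

```text
t: 67.08
eef_pos: [0.5031, -0.0401, 0.1782]
ee_rot: [-2.053, -2.378, 0.001]
ft_force: [-0.4, 0.2, -0.3]
finger_gap: 0.0439
```

```bash
python3 - <<'E'
from h import *
held(.0243)
E
```

```text
gap 0.04385523998015381 tcp mag [np.float64(1.1889031172474094), np.float64(0.4514803868615949)]
near end -50.38870637759928 y 0.3111219996601183 (9.357770919799805, (78, 43), (251, 228))
pos [ 0.5032 -0.0398  0.1783] shift units [-0.0108 -0.02    1.6373] min rows 2
turn units [-0.0053  0.0016  0.0175] | yaw now 98.45035421406259
```

Request:
{"op": "play_rows", "data": {
  "plan": [
    [[-0.012,-0.015,0.5],[0,0,0.017],-1],
    [[0,0,0.5],[0,0,0],-1],
    [[0,0,0.24],[0,0,0],-1],
    [[0,0,0.1],[0,0,0],-1],
    [[0,0,0.1],[0,0,0],-1],
    [[0,0,0.1],[0,0,0],-1],
    [[0,0,0.1],[0,0,0],-1],
    [[0,0,0],[0,0,0],-1]
  ]
}}

```text
t: 68.12
eef_pos: [0.5024, -0.0415, 0.0798]
ee_rot: [-2.054, -2.377, 0.001]
ft_force: [0.0, -1.1, -0.6]
finger_gap: 0.0436
```

Request:
{"op": "play_rows", "data": {
  "plan": [
    [[0,0,0.04],[0,0,0],-1],
    [[0,0,0.02],[0,0,0],-1],
    [[0,0,0],[0,0,0],-1]
  ]
}}

```text
t: 68.5
eef_pos: [0.5026, -0.0415, 0.0765]
ee_rot: [2.054, 2.377, -0.001]
ft_force: [-0.4, -0.0, 0.5]
finger_gap: 0.0436
```

Request:
{"op": "play_rows", "data": {
  "plan": [
    [[0,0,0],[0,0,0],0.25],
    [[0,0,0],[0,0,0],0.25],
    [[0,0,0],[0,0,0],0.25],
    [[0,-0.02,-0.4],[0,0,0],0.25],
    [[0,0,-0.5],[0,0,0],0.25],
    [[0,0,0],[0,0,0],-1],
    [[0,0,0],[0,0,0],-1],
    [[0,0,0],[0,0,0],-1],
    [[0,0,0],[0,0,0],-1],
    [[0,0,0],[0,0,0],-1],
    [[0,0,0],[0,0,0],-1],
    [[0,0,0],[0,0,0],-1]
  ]
}}

```text
t: 70.0
eef_pos: [0.5014, -0.0416, 0.1305]
ee_rot: [2.054, 2.377, -0.001]
ft_force: [-0.6, -0.2, 1.0]
finger_gap: 0.0004
```

Request:
{"op": "play_rows", "data": {
  "plan": [
    [[0,0,0.5],[0,0,0],-1],
    [[0,0,0.15],[0,0,0],-1],
    [[0,0,0.12],[0,0,0],-1],
    [[0,0,0.12],[0,0,0],-1],
    [[0,0,0.1],[0,0,0],-1],
    [[0,0,0],[0,0,0],-1]
  ]
}}

```text
t: 70.75
eef_pos: [0.5036, -0.0421, 0.0728]
ee_rot: [2.051, 2.373, 0.003]
ft_force: [2.2, -0.4, 8.2]
finger_gap: 0.0006
```

Request:
{"op": "play_rows", "data": {
  "plan": [
    [[0,0,0.1],[0,0,0],-1],
    [[0,0,0.06],[0,0,0],-1],
    [[0,0,0.05],[0,0,0],-1],
    [[0,0,0],[0,0,0],-1]
  ]
}}

```text
t: 71.25
eef_pos: [0.5038, -0.0421, 0.0605]
ee_rot: [2.051, 2.373, 0.003]
ft_force: [1.0, -0.6, 13.9]
finger_gap: 0.0004
```

Request:
{"op": "play_rows", "data": {
  "plan": [
    [[0,0,0.03],[0,0,0],-1],
    [[0,0,0.02],[0,0,0],-1],
    [[0,0,0],[0,0,0],-1]
  ]
}}

```text
t: 71.62
eef_pos: [0.5038, -0.0421, 0.0577]
ee_rot: [2.051, 2.373, 0.003]
ft_force: [0.8, 0.8, 14.5]
finger_gap: 0.0006
```

Request:
{"op": "play_rows", "data": {
  "plan": [
    [[0,0,0.01],[0,0,0],-1],
    [[0,0,0],[0,0,0],-1],
    [[0,0,-0.5],[0,0,0],-1],
    [[0,0,-0.8],[0,0,0],-1],
    [[0,0,-0.5],[0,0,0],-1],
    [[0,-0.8,0],[0,0,0],-1],
    [[0,-0.5,0],[0,0,0],-1],
    [[0,0,0],[0,0,0],-1],
    [[0,0,0],[0,0,0],-1]
  ]
}}

```text
t: 72.75
eef_pos: [0.4253, -0.053, 0.1635]
ee_rot: [2.054, 2.376, 0.0]
ft_force: [-1.3, 0.3, -0.1]
finger_gap: 0.0003
```

```bash
python3 - <<'E'
from h import *
s=get_state();print(s['eef_pos'])
im,c=frame("wrist")
for o in walnut(im,c,.09,300): print(o, 'offset mag mm',[1000*(np.r_[o[0],0]-M)@a for a in (MX,MY)])
b=cv2.resize(im[150:310,190:320][:,:,::-1],(340,418),interpolation=cv2.INTER_CUBIC)
im,c=frame("scene")
a=cv2.resize(im[130:250,220:320][:,:,::-1],None,fx=3.5,fy=3.5,interpolation=cv2.INTER_CUBIC)[:418]
H=M+MX*.064+Z*.124
for th in(1.5,1.7,1.9,2.05):
    d=-MX*np.cos(th)+Z*np.sin(th)
    print(th,[((proj(c,H+MY*y+d*r)-[220,130])*3.5).round() for r,y in((0,.042),(0,-.042),(.128,.042),(.128,-.042))])
cv2.imwrite("pics/s16.png",np.hstack([a,b]))
E
```

```text
[ 0.4253 -0.053   0.1635]
1.5 [array([149., 176.]), array([221., 213.]), array([140.,  25.]), array([218.,  55.])]
1.7 [array([149., 176.]), array([221., 213.]), array([166.,  19.]), array([244.,  48.])]
1.9 [array([149., 176.]), array([221., 213.]), array([190.,  20.]), array([268.,  48.])]
2.05 [array([149., 176.]), array([221., 213.]), array([207.,  24.]), array([285.,  53.])]
```

View pics/s16.png

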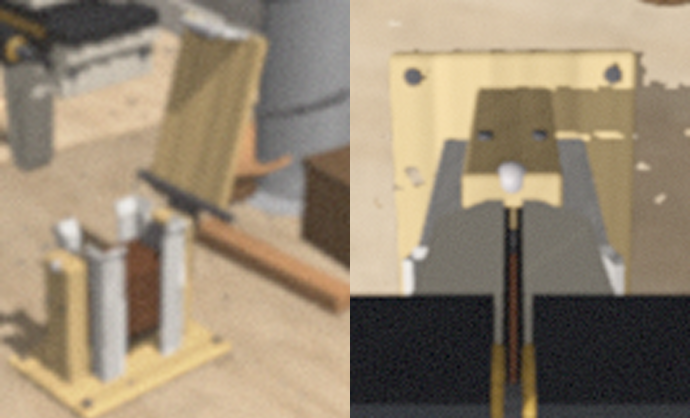

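The hatch stands at about 1.87 rad and the stack is visible in the column. I'll open the fingers briefly to confirm the top blank's level, then go over and behind the hatch.

Request:
{"op": "play_rows", "data": {
  "plan": [
    [[0,0,0],[0,0,0],0],
    [[0,0,0],[0,0,0],0],
    [[0,0,0],[0,0,0],0],
    [[0,0,0],[0,0,0],0],
    [[0,0,0],[0,0,0],0]
  ]
}}

```text
t: 73.47
eef_pos: [0.4243, -0.0529, 0.1629]
ee_rot: [2.054, 2.377, -0.001]
ft_force: [-0.2, 0.0, 0.7]
finger_gap: 0.0444
```

```bash
python3 - <<'E'
from h import *
im,c=frame("wrist")
for o in walnut(im,c,.09,300): print(o, 'offset mag mm',[1000*(np.r_[o[0],0]-M)@a for a in (MX,MY)])
go(M+MX*.125+Z*(.215-ZO),98.3)
E
```

```text
(array([ 0.4999, -0.0424]), 8.340411186218262, (46, 42), (251, 273)) offset mag mm [np.float64(-2.3431925186139178), np.float64(-1.4184207047542183)]
pos [ 0.4243 -0.0529  0.1629] shift units [ 0.0132  3.3945 -0.4074] min rows 4
turn units [-0.002   0.0037  0.0027] | yaw now 98.3232172157704
```

Request:
{"op": "play_rows", "data": {
  "plan": [
    [[0,0,-0.62],[0,0,0],-1],
    [[0,0,-0.62],[0,0,0],-1],
    [[0,0,-0.61],[0,0,0],-1],
    [[0,0.68,0],[0,0,0],-1],
    [[0,0.68,0],[0,0,0],-1],
    [[0,0.68,0],[0,0,0],-1],
    [[0,0.68,0],[0,0,0],-1],
    [[0,0.68,0],[0,0,0],-1],
    [[0,0,0],[0,0,0],-1],
    [[0,0,0],[0,0,0],-1]
  ]
}}

```text
t: 74.78
eef_pos: [0.6256, -0.0234, 0.2736]
ee_rot: [-2.054, -2.377, 0.002]
ft_force: [-1.2, 0.3, 0.1]
finger_gap: 0.0003
```

Request:
{"op": "play_rows", "data": {
  "plan": [
    [[0,0,0.4],[0,0,0],-1],
    [[0,0,0.4],[0,0,0],-1],
    [[0,0,0.3],[0,0,0],-1],
    [[0,0,0.34],[0,0,0],-1],
    [[0,0,0],[0,0,0],-1]
  ]
}}

```text
t: 75.4
eef_pos: [0.6251, -0.0234, 0.1866]
ee_rot: [-2.054, -2.375, 0.003]
ft_force: [-0.4, 0.2, 0.0]
finger_gap: 0.0006
```

```bash
python3 - <<'E'
from h import *
s=get_state();print(s['ft_force'],s['joints'])
go(M+MX*-.02+Z*(.215-ZO),98.3)
E
```

```text
[-0.3596  0.1982  0.0121] [-0.1115  0.4933  1.4457 -0.0007  1.205  -1.8272]
pos [ 0.6251 -0.0234  0.1866] shift units [ 0.012  -2.4054 -0.0061] min rows 3
turn units [-0.0164  0.0002  0.0017] | yaw now 98.31481515949146
```

Request:
{"op": "play_rows", "data": {
  "plan": [
    [[0,-0.2,0],[0,0,0],-1],
    [[0,-0.2,0],[0,0,0],-1],
    [[0,-0.2,0],[0,0,0],-1],
    [[0,-0.2,0],[0,0,0],-1],
    [[0,-0.2,0],[0,0,0],-1],
    [[0,-0.2,0],[0,0,0],-1],
    [[0,0,0],[0,0,0],-1]
  ]
}}

```text
t: 76.28
eef_pos: [0.5541, -0.0339, 0.1876]
ee_rot: [-2.055, -2.376, 0.001]
ft_force: [0.5, 0.0, 0.7]
finger_gap: 0.0005
```

Request:
{"op": "play_rows", "data": {
  "plan": [
    [[0,-0.2,0],[0,0,0],-1],
    [[0,-0.2,0],[0,0,0],-1],
    [[0,-0.2,0],[0,0,0],-1],
    [[0,-0.2,0],[0,0,0],-1],
    [[0,-0.2,0],[0,0,0],-1],
    [[0,0,0],[0,0,0],-1]
  ]
}}

```text
t: 77.03
eef_pos: [0.4948, -0.0426, 0.1877]
ee_rot: [2.055, 2.376, -0.001]
ft_force: [0.9, 0.3, 0.9]
finger_gap: 0.0008
```

Request:
{"op": "play_rows", "data": {
  "plan": [
    [[0,0,-0.4],[0,0,0],-1],
    [[0,0,-0.4],[0,0,0],-1],
    [[0,-0.08,0],[0,0,0],-1],
    [[0,0,0.3],[0,0,0],-1],
    [[0,0,0.3],[0,0,0],-1],
    [[0,0,0.3],[0,0,0],-1],
    [[0,0,0],[0,0,0],-1]
  ]
}}

```text
t: 77.9
eef_pos: [0.4895, -0.043, 0.1797]
ee_rot: [-2.052, -2.375, 0.004]
ft_force: [-0.4, -1.0, 1.1]
finger_gap: 0.0006
```

Request:
{"op": "play_rows", "data": {
  "plan": [
    [[0,0,0.25],[0,0,0],-1],
    [[0,0,0.25],[0,0,0],-1],
    [[0,0,0.25],[0,0,0],-1],
    [[0,0,0.2],[0,0,0],-1],
    [[0,0,0],[0,0,0],-1]
  ]
}}

```text
t: 78.53
eef_pos: [0.4902, -0.0431, 0.1235]
ee_rot: [-2.054, -2.376, 0.002]
ft_force: [0.3, -0.0, 0.2]
finger_gap: 0.0004
```

```bash
python3 - <<'E'
from h import *
s=get_state();print(s['ft_force'],s['eef_pos']+[0,0,ZO])
go(M+MX*-.05+Z*(.129-ZO),98.3)
E
```

```text
[ 0.3112 -0.0386  0.1966] [ 0.4902 -0.0431  0.1512]
pos [ 0.4902 -0.0431  0.1235] shift units [ 0.0123 -0.6329  0.3719] min rows 1
turn units [-0.013  -0.0001  0.0025] | yaw now 98.32157126420036
```

Request:
{"op": "play_rows", "data": {
  "plan": [
    [[0,0,-0.6],[0,0,0],-1],
    [[0,-0.63,0],[0,0,0],-1],
    [[0,0,0],[0,0,0],-1],
    [[0,0,0.3],[0,0,0],-1],
    [[0,0,0.3],[0,0,0],-1],
    [[0,0,0.15],[0,0,0],-1],
    [[0,0,0.1],[0,0,0],-1],
    [[0,0,0],[0,0,0],-1]
  ]
}}

```text
t: 79.53
eef_pos: [0.4535, -0.0487, 0.1095]
ee_rot: [2.054, 2.377, -0.001]
ft_force: [0.6, 0.4, -0.1]
finger_gap: 0.0
```

Request:
{"op": "play_rows", "data": {
  "plan": [
    [[0,0,0.06],[0,0,0],-1],
    [[0,0,0.04],[0,0,0],-1],
    [[0,0,0],[0,0,0],-1]
  ]
}}

```text
t: 79.9
eef_pos: [0.4533, -0.0487, 0.1035]
ee_rot: [2.054, 2.377, -0.001]
ft_force: [0.2, 0.4, -0.0]
finger_gap: 0.0002
```

Request:
{"op": "play_rows", "data": {
  "plan": [
    [[0,0,0.04],[0,0,0],-1],
    [[0,0,0],[0,0,0],-1]
  ]
}}

```text
t: 80.15
eef_pos: [0.4534, -0.0487, 0.1011]
ee_rot: [2.054, 2.377, -0.001]
ft_force: [0.1, -0.3, 0.4]
finger_gap: 0.0004
```

Request:
{"op": "play_rows", "data": {
  "plan": [
    [[0,0,0.03],[0,0,0],-1],
    [[0,0,0],[0,0,0],-1]
  ]
}}

```text
t: 80.4
eef_pos: [0.4535, -0.0487, 0.1006]
ee_rot: [2.054, 2.377, -0.001]
ft_force: [-7.2, 1.5, 19.7]
finger_gap: 0.0002
```

Request:
{"op": "play_rows", "data": {
  "plan": [
    [[0,0,0.03],[0,0,0],-1],
    [[0,0,0],[0,0,0],-1]
  ]
}}

```text
t: 80.65
eef_pos: [0.4536, -0.0488, 0.1]
ee_rot: [2.053, 2.376, -0.001]
ft_force: [-14.4, 1.6, 39.8]
finger_gap: 0.0006
```

```bash
python3 - <<'E'
from h import *
s=get_state();print(s['ft_force'])
im,c=frame("scene")
H=M+MX*.064+Z*.124
for th in(0,.3,.8,1.2,1.5):
    d=-MX*np.cos(th)+Z*np.sin(th)
    print(th,[((proj(c,H+MY*y+d*r)-[200,130])*3.5).round() for r,y in((.0,-.042),(.128,.042),(.128,-.042))])
cv2.imwrite("pics/s17.png",cv2.resize(im[130:260,200:330][:,:,::-1],None,fx=3.5,fy=3.5,interpolation=cv2.INTER_CUBIC))
E
```

```text
[-14.439    1.5513  39.8245]
0 [array([291., 213.]), array([ 87., 224.]), array([157., 267.])]
0.3 [array([291., 213.]), array([ 91., 175.]), array([162., 216.])]
0.8 [array([291., 213.]), array([125.,  95.]), array([199., 131.])]
1.2 [array([291., 213.]), array([171.,  46.]), array([248.,  78.])]
1.5 [array([291., 213.]), array([210.,  25.]), array([288.,  55.])]
```

View pics/s17.png

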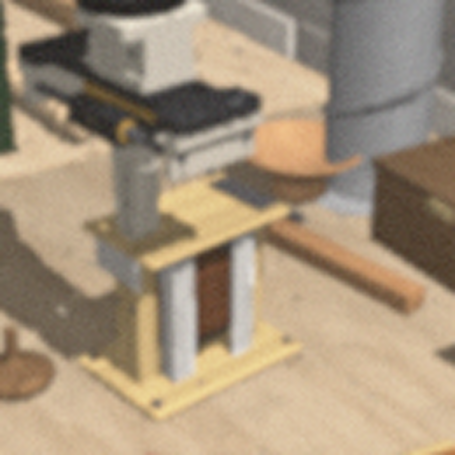

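The hatch lies flat, matching the predicted angle-0 corners (87,224) and (157,267), with hard contact under the finger. Now fold the bar down by gripping it across its width and carrying it through the arc.

Request:
{"op": "play_rows", "data": {
  "plan": [
    [[0,0,-0.8],[0,0,0],-1],
    [[0,0,-0.8],[0,0,0],-1],
    [[0,0,-0.8],[0,0,0],-1],
    [[0,0,0],[0,0,0.9],-1],
    [[0,0,0],[0,0,0.9],-1],
    [[0,0,0],[0,0,0.9],-1],
    [[0,0,0],[0,0,0.9],-1],
    [[0,0,0],[0,0,0.9],-1],
    [[0,0,0],[0,0,0.9],-1],
    [[0,0,0],[0,0,0.9],-1],
    [[0,0,0],[0,0,0.9],-1],
    [[0,0,0],[0,0,0.9],-1]
  ]
}}

```text
t: 82.2
eef_pos: [0.4533, -0.0486, 0.2414]
ee_rot: [3.045, 0.772, -0.001]
ft_force: [0.8, -0.2, 0.1]
finger_gap: 0.0006
```

Request:
{"op": "play_rows", "data": {
  "plan": [
    [[0,0,0],[0,0,0.9],0],
    [[0,0,0],[0,0,0.9],0],
    [[0,0,0],[0,0,0.9],0],
    [[0,0,0],[0,0,0.3],0],
    [[0,0,0],[0,0,0],0],
    [[0,0,0],[0,0,0],0]
  ]
}}

```text
t: 82.95
eef_pos: [0.4533, -0.0486, 0.2415]
ee_rot: [3.14, 0.082, -0.001]
ft_force: [0.1, 0.3, -0.3]
finger_gap: 0.0463
```

```bash
python3 - <<'E'
from h import *
c=np.load('w10c.npy',allow_pickle=True).item()
for th in (1.9,2.0,2.1,2.2):
    f=lambda a,b:O+YA*(-.066+a*np.cos(th)-b*np.sin(th))+Z*(.0345+a*np.sin(th)+b*np.cos(th))
    print(th,[(proj(c,f(a,b)+XA*x)*1.5).round() for a,b,x in((.127,-.006,.008),(.127,.006,-.008),(.105,.034,-.005),(.127,.034,-.005))])
im=np.load('w10.npy');m=cv2.inRange(cv2.cvtColor(im[180:270,70:215],cv2.COLOR_RGB2HSV),(5,125,40),(16,255,210))
for k in cv2.findContours(m,0,1)[0]:
    if cv2.contourArea(k)>100: print(((cv2.boxPoints(cv2.minAreaRect(k))+[70,180])*1.5).round())
gt(O+YA*-.1307+Z*.24,-5.3)
E
```

```text
1.9 [array([198., 402.]), array([178., 373.]), array([165., 356.]), array([139., 371.])]
2.0 [array([180., 398.]), array([161., 369.]), array([156., 352.]), array([127., 365.])]
2.1 [array([163., 394.]), array([147., 364.]), array([149., 347.]), array([118., 359.])]
2.2 [array([149., 389.]), array([135., 359.]), array([144., 342.]), array([111., 353.])]
[[132. 365.]
 [300. 298.]
 [310. 323.]
 [142. 391.]]
pos [ 0.4533 -0.0486  0.2415] shift units [0.6724 6.4859 0.4898] min rows 7
turn units [0.004  0.0021 0.965 ] | yaw now 2.993384149381541
```

Request:
{"op": "play_rows", "data": {
  "plan": [
    [[0.084,0.81,0],[0,0,0],0],
    [[0.084,0.81,0],[0,0,0],0],
    [[0.084,0.81,0],[0,0,0],0],
    [[0.084,0.81,0],[0,0,0],0],
    [[0.084,0.81,0],[0,0,0],0],
    [[0.084,0.81,0],[0,0,0],0],
    [[0.084,0.81,0],[0,0,0],0],
    [[0.084,0.81,0],[0,0,0],0],
    [[0,0,0],[0,0,0.965],0],
    [[0,0,0],[0,0,0],0],
    [[0,0,0],[0,0,0],0]
  ]
}}

```text
t: 84.32
eef_pos: [0.5136, -0.4344, 0.2418]
ee_rot: [3.138, -0.141, -0.0]
ft_force: [-0.2, -0.3, -0.6]
finger_gap: 0.0465
```

```bash
python3 - <<'E'
from h import *
gt(O+YA*-.1307+Z*.1134,-5.3)
p0=None
for th in (2.2,2.0,1.8,1.6,1.4,1.2,1.0,.8,.6,.4,.2,.0):
    p=np.array([-.066+.110*np.cos(th),.0345+.110*np.sin(th)])
    if p0 is not None: print(th,'tool y,z units',-(p-p0)/.06)
    p0=p
E
```

```text
pos [ 0.5136 -0.4344  0.2418] shift units [0.0076 0.0106 2.602 ] min rows 3
turn units [0.0035 0.0015 0.0174] | yaw now -5.1507104947078375
2.0 tool y,z units [-0.316  -0.1848]
1.8 tool y,z units [-0.3464 -0.1183]
1.6 tool y,z units [-0.363  -0.0472]
1.4 tool y,z units [-0.3651  0.0259]
1.2 tool y,z units [-0.3527  0.0979]
1.0 tool y,z units [-0.3262  0.166 ]
0.8 tool y,z units [-0.2867  0.2275]
0.6 tool y,z units [-0.2358  0.28  ]
0.4 tool y,z units [-0.1755  0.3212]
0.2 tool y,z units [-0.1082  0.3497]
0.0 tool y,z units [-0.0365  0.3642]
```

Request:
{"op": "play_rows", "data": {
  "plan": [
    [[0,0.01,0.65],[0,0,0],0],
    [[0,0,0.65],[0,0,0],0],
    [[0,0,0.65],[0,0,0],0],
    [[0,0,0.65],[0,0,0],0],
    [[0,0,0],[0,0,0],-1],
    [[0,0,0],[0,0,0],-1],
    [[0,0,0],[0,0,0],-1],
    [[0,0,0],[0,0,0],-1],
    [[0,0,0],[0,0,0],-1]
  ],
  "newtons": 12
}}

```text
t: 85.45
eef_pos: [0.5147, -0.4362, 0.0876]
ee_rot: [3.135, -0.146, 0.005]
ft_force: [4.8, -0.0, 6.9]
finger_gap: 0.0159
```

Gap 15.9 mm, so the bar is gripped. Carry it through the arc.

Request:
{"op": "play_rows", "data": {
  "plan": [
    [[0,-0.158,-0.092],[0,0,0],-1],
    [[0,-0.158,-0.092],[0,0,0],-1],
    [[0,-0.173,-0.059],[0,0,0],-1],
    [[0,-0.173,-0.059],[0,0,0],-1],
    [[0,-0.182,-0.024],[0,0,0],-1],
    [[0,-0.182,-0.024],[0,0,0],-1],
    [[0,-0.183,0.013],[0,0,0],-1],
    [[0,-0.183,0.013],[0,0,0],-1],
    [[0,-0.176,0.049],[0,0,0],-1],
    [[0,-0.176,0.049],[0,0,0],-1],
    [[0,0,0],[0,0,0],-1]
  ]
}}

```text
t: 86.82
eef_pos: [0.524, -0.3306, 0.1]
ee_rot: [3.137, -0.146, 0.002]
ft_force: [4.3, 1.7, 5.7]
finger_gap: 0.0161
```

Request:
{"op": "play_rows", "data": {
  "plan": [
    [[0,-0.163,0.083],[0,0,0],-1],
    [[0,-0.163,0.083],[0,0,0],-1],
    [[0,-0.143,0.114],[0,0,0],-1],
    [[0,-0.143,0.114],[0,0,0],-1],
    [[0,-0.118,0.14],[0,0,0],-1],
    [[0,-0.118,0.14],[0,0,0],-1],
    [[0,-0.088,0.16],[0,0,0],-1],
    [[0,-0.088,0.16],[0,0,0],-1],
    [[0,0,0],[0,0,0],-1]
  ]
}}

```text
t: 87.95
eef_pos: [0.5294, -0.2687, 0.0393]
ee_rot: [-3.137, 0.146, 0.0]
ft_force: [4.4, 6.7, 3.8]
finger_gap: 0.0158
```

Request:
{"op": "play_rows", "data": {
  "plan": [
    [[0,-0.054,0.175],[0,0,0],-1],
    [[0,-0.054,0.175],[0,0,0],-1],
    [[0,-0.018,0.182],[0,0,0],-1],
    [[0,-0.018,0.182],[0,0,0],-1],
    [[0,0,0],[0,0,0],-1]
  ]
}}

```text
t: 88.58
eef_pos: [0.5298, -0.2588, -0.0048]
ee_rot: [-3.135, 0.146, 0.002]
ft_force: [19.1, 12.9, -24.3]
finger_gap: 0.0161
```

Request:
{"op": "play_rows", "data": {
  "plan": [
    [[0,0,0],[0,0,0],0],
    [[0,0,0],[0,0,0],0],
    [[0,0,0],[0,0,0],0],
    [[0,0,-0.5],[0,0,0],0],
    [[0,0,-0.5],[0,0,0],0],
    [[0,0,-0.5],[0,0,0],-1],
    [[0,0,0],[0,0,0],-1],
    [[0,0,0],[0,0,0],-1],
    [[0,0,0],[0,0,0],-1],
    [[0,0,0],[0,0,0],-1],
    [[0,0,0],[0,0,0],-1]
  ]
}}

```text
t: 89.95
eef_pos: [0.5296, -0.2615, 0.0863]
ee_rot: [3.138, -0.147, -0.001]
ft_force: [0.8, -0.1, 0.1]
finger_gap: 0.0009
```

```bash
python3 - <<'E'
from h import *
s=get_state();print(s['ft_force'])
gt(O+YA*.05+Z*.0685,-5.3)
im,c=frame("wrist")
h=cv2.cvtColor(im,cv2.COLOR_RGB2HSV)
# bar/tab check: dark tab blob near predicted position
for th in(0,.1,.2,.3):
    f=lambda a,b:O+YA*(-.066+a*np.cos(th)-b*np.sin(th))+Z*(.0345+a*np.sin(th)+b*np.cos(th))
    print(th,[proj(c,f(a,.034)).round(1) for a in(.105,.127)],[proj(c,f(.127,.006)+XA*x).round(1) for x in(-.008,.008)])
p=proj(c,O+YA*.05+Z*.0685).astype(int)
sub=im[p[1]-45:p[1]+45,p[0]-30:p[0]+30]
m=((sub.max(2)<105)&(np.ptp(sub,axis=2)<35)).astype(np.uint8)
for k in cv2.findContours(m,0,1)[0]:
    if cv2.contourArea(k)>30: x,y,w,hh=cv2.boundingRect(k);print('dark blob',x+p[0]-30,y+p[1]-45,w,hh)
E
```

```text
[ 0.7653 -0.1086  0.1047]
pos [ 0.5296 -0.2615  0.0863] shift units [ 0.0078 -0.1062  0.7584] min rows 1
turn units [ 0.0023  0.0052 -0.0075] | yaw now -5.364811749216267
0 [array([251.9, 219.6]), array([251.8, 187.4])] [array([240.7, 176.9]), array([263. , 176.9])]
0.1 [array([251.8, 231.3]), array([251.8, 199.3])] [array([240.1, 183.1]), array([263.5, 183.1])]
0.2 [array([251.8, 245.2]), array([251.8, 214.3])] [array([239.5, 191.7]), array([264.1, 191.7])]
0.3 [array([251.8, 261.2]), array([251.8, 232.4])] [array([238.9, 203. ]), array([264.7, 203. ])]
dark blob 248 228 9 20
dark blob 245 189 16 38
```

Request:
{"op": "play_rows", "data": {
  "plan": [
    [[0,-0.106,0.4],[0,0,0],-1],
    [[0,0,0.3],[0,0,0],-1],
    [[0,0,0.06],[0,0,0],-1],
    [[0,0,0],[0,0,0],-1],
    [[0,0,0.03],[0,0,0],-1],
    [[0,0,0],[0,0,0],-1]
  ]
}}

```text
t: 90.75
eef_pos: [0.5307, -0.2557, 0.0404]
ee_rot: [3.137, -0.147, 0.001]
ft_force: [-2.8, 1.9, 9.8]
finger_gap: 0.0005
```

Request:
{"op": "play_rows", "data": {
  "plan": [
    [[0,0,-0.8],[0,0,0],-1],
    [[0,0,-0.8],[0,0,0],-1],
    [[0,0,-0.8],[0,0,0],-1],
    [[0,0,-0.6],[0,0,0],-1],
    [[0,0,0],[0,0,0],-1]
  ]
}}

```text
t: 91.38
eef_pos: [0.5315, -0.256, 0.2223]
ee_rot: [3.135, -0.147, 0.007]
ft_force: [-0.6, -0.0, -0.7]
finger_gap: 0.0006
```

```bash
python3 - <<'E'
from h import *
s=get_state();print(s['ft_force'],s['eef_pos'],s['t'])
im,c=frame("wrist")
for th in(0,.1,.2):
    f=lambda a,b:O+YA*(-.066+a*np.cos(th)-b*np.sin(th))+Z*(.0345+a*np.sin(th)+b*np.cos(th))
    print(th,[proj(c,f(a,.034)).round(1) for a in(.105,.127)])
p=proj(c,O+YA*.05+Z*.0685).astype(int)
sub=im[p[1]-35:p[1]+25,p[0]-25:p[0]+25]
m=((sub.max(2)<110)&(np.ptp(sub,axis=2)<40)).astype(np.uint8)
for k in cv2.findContours(m,0,1)[0]:
    if cv2.contourArea(k)>20: x,y,w,hh=cv2.boundingRect(k);print('dark blob',x+p[0]-25,y+p[1]-35,w,hh)
im,c=frame("scene"); im0=cv2.cvtColor(cv2.imread('pics/scene0.png'),cv2.COLOR_BGR2RGB); im0=cv2.resize(im0,(512,384),interpolation=cv2.INTER_AREA)
d=cv2.absdiff(im,im0).max(2); 
for n,P in dict(oak=(.66,-.19,.04),glue=(.68,-.36,.05)).items():
    q=proj(c,P).astype(int); print(n,q,d[q[1]-15:q[1]+15,q[0]-15:q[0]+15].mean())
# hatch: plywood mean colour inside the predicted shut outline
q=proj(c,M+Z*.129-MX*.03).astype(int);print('hatch px',q,im[q[1],q[0]],im0[q[1],q[0]])
E
```

```text
[-0.5515 -0.0266 -0.6943] [ 0.5315 -0.256   0.2223] 91.375
0 [array([249.8, 177.3]), array([249.7, 156.4])]
0.1 [array([249.8, 183.5]), array([249.7, 162.8])]
0.2 [array([249.8, 190.9]), array([249.7, 170.7])]
dark blob 246 152 9 23
oak [335 228] 9.56
glue [394 258] 9.828888888888889
hatch px [245 194] [125 108  79] [153 133 107]
```

```bash
python3 - <<'E'
from h import *
im,c=frame("top");h=cv2.cvtColor(im,cv2.COLOR_RGB2HSV)
for x in(-.05,-.02,.02): 
    q=proj(c,M+MX*x+Z*.129).round().astype(int);print('hatch top view',x,im[q[1],q[0]],h[q[1],q[0]])
print('loose walnut on bench:',[o[0] for o in walnut(im,c)])
print(sign_off())
E
```

```text
hatch top view -0.05 [129 113  80] [ 20  97 129]
hatch top view -0.02 [122 106  78] [ 19  92 122]
hatch top view 0.02 [121 105  75] [ 20  97 121]
loose walnut on bench: []
the job is handed in; nothing more can be done
None
```

I lifted the clamp bar and laid it back, then slid out the held blank. I loaded it and all three loose blanks into the magazine, shut the hatch, folded the bar down and handed in at about 91 s. The station reported no verdict.

**Last checks that agreed**
- **Blanks:** each one was pushed to about 85.3 mm above the magazine's base. All four looked the same in the wrist view afterwards, and the top view found no walnut left on the bench.
- **Hatch:** it lay on its predicted shut outline and gave hard contact at its shut height. The top view shows plywood over the column. A rebound of 0.03 rad after the finger lifted would have been too small for the pictures to show.
- **Clamp bar:** the tab top was touched at 68.1 mm against 68.5 mm expected, so the bar is down.
- **Bystanders:** I checked only the oak block and the glue bottle, by comparing the scene picture with the first one. It changed little around either. I did not check the cherry stick.

**Checks that failed or disagreed**
- **Tool height:** the fingertips were really 27.7 mm above the reported TCP, found by touching the bench. My first two tries at the tab closed on air because of this, and I corrected all heights from then on. The bench touch pressed to about 58 N at the shut fingertips.
- **Lifting the bar:** the first part of the lift ran the wrong arc and pulled at about 58 N before I corrected it.
- **Shutting the hatch:** the final press on the hatch reached about 40 N at the fingertips.
- **Knocked blank:** one loose blank had been knocked about 3 cm during the run. I measured it again before grasping it.
- **Blank in the hand:** the end position read from the wrist view was unusable for the last three, because it merged with the blanks below. I relied on centred grasps instead.

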